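# Pack the ward box and set the carton count

## Task

Open the lid of the ward box so that it stays up, and stack all the medicine cartons lying on the pharmacy desk flat inside it in one square pile, edges lined up. Then lower the lid gently until it is fully closed, and only after that report the count on the console: switch fully on one toggle for each carton packed, starting with the toggle beside the round lamp and taking the next ones in order (on leans away from the box). Leave the other toggles off, and do not disturb the pill jar or the tape roll.

Things in the scene. Friction and masses are not known exactly. Their poses are not given: they have to be found in the camera images.
- lid (a joint): Lid of the grey ward box, hinged along the box's far (+x of the box) rim: 0 = closed, grows as it opens, stop at 1.7 rad. Stiff hinge (friction about 0.32 N m): the lid stays at whatever angle it is left. A 215 mm (across the hinge) x 245 mm clear panel 6 mm thick with a grey rim, 0.2 kg. The hinge line is parallel to the box's y axis, 107.5 mm along +x from the box's centre and 68.5 mm over the desk.
- lid_grip (a point): Centre of the black barrel-shaped grip on the lid, near the edge opposite the hinge: a bar 18 mm in diameter and 26 mm long, its length parallel to the hinge, standing on a 22 mm wide stem; 190 mm from the hinge along the lid and 38 mm above the lid's underside. Pinched on its two flat ends it can turn between the fingers while the lid swings. Its axes are the lid's: x from the grip towards the hinge when closed.
- box: Grey open box under the lid, fixed to the desk, 215 mm (its x) x 245 mm (its y) outside, 68 mm high, walls and floor 5 mm thick (inside 205 x 235 mm, 63 mm deep). Origin: centre of its underside; x points from the grip side to the hinge side, z up.
- console: White toggle console fixed to the desk, 70 mm (its x) x 230 mm (its y), top 40 mm above the desk. Six equal toggles stand in one row along its y axis, 26 mm apart. Origin: centre of its underside. Its +x points away from the ward box. A round pilot lamp sits at one end of the row, a flat square steel plate (24 x 24 x 3 mm) at the other.
- lamp: Round steel-and-glass pilot lamp, 24 mm in diameter and 16 mm high, fixed on the console's top at one end of the row, 99 mm from the console's centre: sometimes beside t1, sometimes beside t6. Origin: centre of its underside.
- t1 (a joint): Toggle 1 of the row (console y = +65 mm): 0 = off, leaning to the console's -x (towards the box); 0.9 rad = fully on, leaning to its +x (away from the box). Friction holds it where it is left; about 1.2 N at the tip moves it. All start off, within 0.08 rad. A rod 9 to 10 mm thick with a round end, 42 mm long from its pivot at console x = 0, 38 mm above the desk; upright at 0.45 rad.
- t2 (a joint): Toggle 2 of the row (console y = +39 mm): 0 = off, leaning to the console's -x (towards the box); 0.9 rad = fully on, leaning to its +x (away from the box). Friction holds it where it is left; about 1.2 N at the tip moves it. All start off, within 0.08 rad. A rod 9 to 10 mm thick with a round end, 42 mm long from its pivot at console x = 0, 38 mm above the desk; upright at 0.45 rad.
- t3 (a joint): Toggle 3 of the row (console y = +13 mm): 0 = off, leaning to the console's -x (towards the box); 0.9 rad = fully on, leaning to its +x (away from the box). Friction holds it where it is left; about 1.2 N at the tip moves it. All start off, within 0.08 rad. A rod 9 to 10 mm thick with a round end, 42 mm long from its pivot at console x = 0, 38 mm above the desk; upright at 0.45 rad.
- t4 (a joint): Toggle 4 of the row (console y = -13 mm): 0 = off, leaning to the console's -x (towards the box); 0.9 rad = fully on, leaning to its +x (away from the box). Friction holds it where it is left; about 1.2 N at the tip moves it. All start off, within 0.08 rad. A rod 9 to 10 mm thick with a round end, 42 mm long from its pivot at console x = 0, 38 mm above the desk; upright at 0.45 rad.
- t5 (a joint): Toggle 5 of the row (console y = -39 mm): 0 = off, leaning to the console's -x (towards the box); 0.9 rad = fully on, leaning to its +x (away from the box). Friction holds it where it is left; about 1.2 N at the tip moves it. All start off, within 0.08 rad. A rod 9 to 10 mm thick with a round end, 42 mm long from its pivot at console x = 0, 38 mm above the desk; upright at 0.45 rad.
- t6 (a joint): Toggle 6 of the row (console y = -65 mm): 0 = off, leaning to the console's -x (towards the box); 0.9 rad = fully on, leaning to its +x (away from the box). Friction holds it where it is left; about 1.2 N at the tip moves it. All start off, within 0.08 rad. A rod 9 to 10 mm thick with a round end, 42 mm long from its pivot at console x = 0, 38 mm above the desk; upright at 0.45 rad.
- carton1: Flat medicine carton, white with a grey band, 56 mm (its x) x 44 mm (its y) x 12 mm (its z), about 0.04 kg, rigid: it can be gripped across either width. Origin: centre of its underside. All cartons are alike; three to five are there (absent ones read None).
- carton2: Flat medicine carton, white with a grey band, 56 mm (its x) x 44 mm (its y) x 12 mm (its z), about 0.04 kg, rigid: it can be gripped across either width. Origin: centre of its underside. All cartons are alike; three to five are there (absent ones read None).
- carton3: Flat medicine carton, white with a grey band, 56 mm (its x) x 44 mm (its y) x 12 mm (its z), about 0.04 kg, rigid: it can be gripped across either width. Origin: centre of its underside. All cartons are alike; three to five are there (absent ones read None).
- carton4: Flat medicine carton, white with a grey band, 56 mm (its x) x 44 mm (its y) x 12 mm (its z), about 0.04 kg, rigid: it can be gripped across either width. Origin: centre of its underside. All cartons are alike; three to five are there (absent ones read None).
- carton5: Flat medicine carton, white with a grey band, 56 mm (its x) x 44 mm (its y) x 12 mm (its z), about 0.04 kg, rigid: it can be gripped across either width. Origin: centre of its underside. All cartons are alike; three to five are there (absent ones read None).
- bottle: White pill jar standing on the desk, 52 mm in diameter, 95 mm high. Bystander. Origin: centre of its underside.
- tape: Flat roll of clear tape lying on the desk, 72 mm outside diameter, 20 mm high. Bystander. Origin: centre of its underside.

How it is judged:
By the outcome, as a careful person would: the job done as asked, in the order asked, and still so for the second after the job is handed in, with the robot touching nothing.
Of carton1, carton2, carton3, carton4, carton5 only 3 to 5 are there at a start; the rules pass over those that are not, and their reading is None.
At some moment in a run one of carton1, carton2, carton3, carton4, carton5 may be knocked a few centimetres aside while the robot is not near it.
Once in a run the grip may slacken for a moment while it holds something.
It also fails if it takes over 210 s, if anything falls off the work surface, if the arm or the gripper's body presses on something with over 40 N, if the wrist force passes 120 N, or if a joint passes its speed limit or range.

## Robot

A 7-joint arm with a two-finger parallel gripper is mounted at the origin on the work surface. World frame = base frame: x ahead of the robot, y to its left, z up, the work surface at z = 0. Lengths are in m, angles in rad, forces in N, time in s.
With the tool pointing down it reaches from about 0.4 to 0.875 m from the base axis. Payload 19.3 kg.
Tool frame: the origin (TCP) lies at the very end of the fingers, on their centre line; the grasp point (between the pads) lies 19 mm behind it (bot.pinch_z is the distance from the TCP to the grasp point, in m); y points along the fingers, x is the direction in which the jaws open and shut, and the axes are right-handed (so a half turn about y gives the same grasp; the last joint's range is limited). The gripper opens to 85 mm and grips with 20 to 120 N. Pads are 22 mm wide; open, the fingers measure 114 mm over their backs; the gripper's body (76 mm by 85 mm) begins 54 mm behind the grasp point. The pads swing forward as they close: fully open they stand 13 mm farther back than shut.
Start: joints at [-1.296, 0.521, -0.036, 1.599, 0.021, 1.021, -0.113], TCP at [0.211, 0.588, 0.231] pointing down, gripper open.
Joint ranges: [-2.91, 2.91], [-0.3, 2.13], [-1.5, 1.42], [0.17, 2.43], [-1.26, 4.41], [0.16, 1.93], [-2.52, 2.52]. Speed limits (rad/s): [1.89, 1.89, 2.39, 2.39, 3.01, 3.01, 3.01].

## Interface

Orientations are given as [roll, pitch, yaw] about the fixed x, y, z axes, in that order (R = Rz(yaw) Ry(pitch) Rx(roll)).
In Python, from workcell import bot gives the robot as it stands. The module is installed in compiled form; this text tells all that it offers.
- The arm moves only by the tool arm_command, never from a script. Its argument "moves" is a list of rows, each an object of numbers: "rx", "ry", "rz": the turn, a rotation vector about the tool's x, y, z in rad; "x", "y", "z": the shift along the tool's x, y, z in cm; "gripper": the opening, from -1 (shut) to 1 (fully open). In form: [{"rx": .., "ry": .., "rz": .., "x": .., "y": .., "z": .., "gripper": ..}, ...]. A call has 1 to 5 rows; each row is the pose to reach, as a shift and turn from the pose commanded when the call began, along the tool's axes at that moment; what a row does not reach only later rows make up. A row lasts 1/12 s, in which the tool goes at most 41.7 mm and 7.16 degrees, less where a joint would pass 70% of its speed; a pose out of reach is approached as far as the arm can. A call with a gripper value outside its range is refused whole. The fingers move at their own pace and stop on an object; "squeeze" is the grip in N (left out, the last holds). Time passes only in rows, so rows that repeat a pose let the fingers close. It gives the time, the measured TCP pose, the force and the opening at its end, in the units of the state.
- bot.observe(): the state, without advancing time (a new reading comes with each control period).
- bot.grab_frame(name): name is "side" or "top"; returns (picture, depth): 480x640x3 uint8, red, green, blue; 480x640 float32, m along the optical axis (not along the pixel's ray), 0 where there is no reading.
- bot.camera_model(name): a dict with "vfov" (degrees; the focal length in pixels is half the picture's height over the tangent of half this angle, whatever the lens; pixels are square), "cx", "cy" (the principal point, pixels), "extrinsics" (4x4, takes a point from camera to world coordinates). Camera axes: x right, y down, z forward; pixel columns grow to the right and rows downward; lengths in m; the calibration is good to about 2 mm. A picture is of the moment at which its call begins. camera_model takes no time and is no camera call.
- bot.job_done(): hands the job in, once; it reports no verdict.
Trained networks look in the newest picture that a camera, given by its name, has taken for a name from the list of things; names that differ only in an ending like _2 or _b are one class to them, and where a whole thing is asked for, a point or a joint stands for the part that bears it (a point fixed in the world has none). Each returns a list of dicts, best first, with "p" (0 to 1); they miss things now and then, are a little off and sometimes report something else, mostly with a low value. They report only what shows in the picture. A call takes as long as a camera call.
- bot.spot_in(name, camera): "box" ([left, top, right, bottom] in pixels, round what is visible of it).
- bot.masks_of(name, camera): "mask" (480x640 bool, what is visible of it) and "box" ([left, top, right, bottom] in pixels, round what is visible of it).
The state is a dict: "clock": time; "qpos": joint angles; "qd": joint speeds; "joint_efforts": joint torques, N m; "position": TCP position; "tool_rot": TCP orientation; "force": force on the tool from outside, world axes, zero at the start; "moment": the same for the moment, N m; "grip_width": finger opening in m.
Only numpy, scipy, OpenCV 4.12 (cv2) and the standard library are available. Lean on these libraries where they do the work, as an engineer would, in place of code of your own. Each camera call takes 0.05 s, during which the arm holds its last target.

## Working session

There is one attempt and no reset: what is moved stays moved. The work goes in short steps, Python scripts to look and compute and a tool call to move; the robot and the scene stay as the last step left them, time stands still between calls to the robot, and variables do not carry over. Pictures are saved under pics/ and viewed, and the job is handed in when it is done.

Besides the shell and the picture viewer there is one more tool, called as name([rows], argument=value, ...), one row to a line, values as JSON. arm_command: Moves the arm, as the interface text tells. Its arguments: {"type":"object","properties":{"moves":{"type":"array"},"squeeze":{"type":"number"}},"required":["moves"]}

```bash
mkdir -p pics; ls; python3 - <<'E'
from workcell import bot
import cv2,numpy as np
print(bot.observe())
for n in ["side","top"]:
    im,d=bot.grab_frame(n)
    cv2.imwrite(f"pics/{n}0.png",im[:,:,::-1])
    m=bot.camera_model(n);print(n,m)
E
```

```text
pics
{'clock': 0.0, 'qpos': array([-1.29616093,  0.52204453, -0.03630718,  1.59999807,  0.02116933,
        1.02110333, -0.11279625]), 'qd': array([ 5.40078668e-04, -2.40307959e-04, -4.01841033e-04, -1.59050681e-05,
        9.58267597e-04, -4.58231444e-04,  1.12402333e-03]), 'joint_efforts': array([-2.66603292e-04, -9.27129579e+01,  1.97976306e+00, -3.69905806e+01,
        1.78505917e-02,  8.57281761e-03, -8.97600074e-07]), 'position': array([0.21119939, 0.58787355, 0.23071049]), 'tool_rot': array([-1.57086393e+00,  1.16753152e-03,  1.22592092e+00]), 'force': array([-0.21382624, -0.18118825,  0.52994689]), 'moment': array([-0.06196926,  0.03596169, -0.02191825]), 'grip_width': 0.08546707402498119}
side {'vfov': 57.56120152553288, 'cx': 324.5988105707541, 'cy': 237.52036314374774, 'extrinsics': array([[ 0.9435021 , -0.20571469,  0.25977924,  0.31180731],
       [-0.33134576, -0.57691717,  0.74657656, -0.76294683],
       [-0.00371066, -0.7904733 , -0.61248525,  0.7117644 ],
       [ 0.        ,  0.        ,  0.        ,  1.        ]])}
top {'vfov': 47.90767544423517, 'cx': 318.8863944831719, 'cy': 232.8680500112899, 'extrinsics': array([[ 0.00533059, -0.97226683,  0.23381357,  0.34371742],
       [-0.99997907, -0.00604039, -0.00231975, -0.02175395],
       [ 0.00366775, -0.23379631, -0.97227868,  1.05511064],
       [ 0.        ,  0.        ,  0.        ,  1.        ]])}
```

View pics/side0.png

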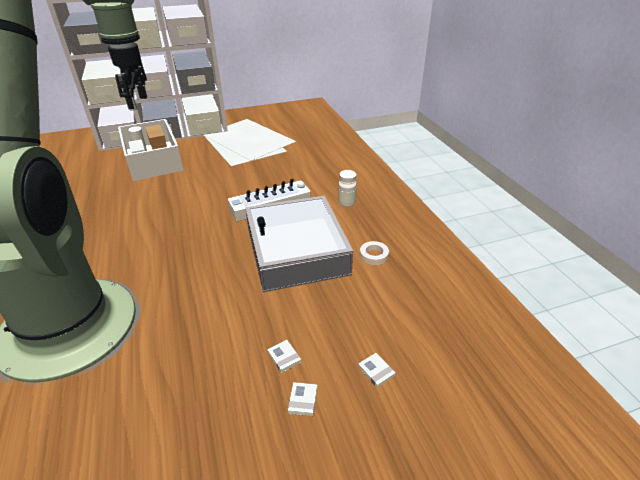

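View pics/top0.png

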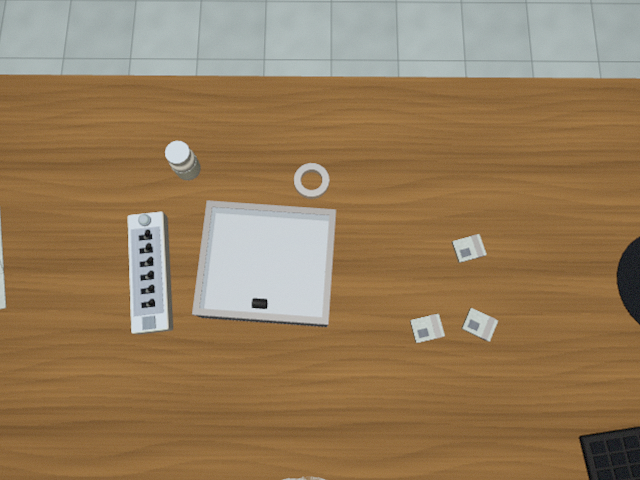

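```bash
cat > h.py <<'E'
from workcell import bot
import cv2,numpy as np
from scipy.spatial.transform import Rotation as Ro
def K(n):
    m=bot.camera_model(n); return 240/np.tan(np.radians(m['vfov'])/2),m['cx'],m['cy'],np.array(m['extrinsics'])
def cloud(n,d):
    f,cx,cy,T=K(n); v,u=np.mgrid[0:480,0:640]
    P=np.stack([(u-cx)/f*d,(v-cy)/f*d,d],-1); W=P@T[:3,:3].T+T[:3,3]; W[d<=0]=np.nan; return W
def ray(n,u,v,z):
    f,cx,cy,T=K(n); r=T[:3,:3]@np.array([(u-cx)/f,(v-cy)/f,1]); o=T[:3,3]; return o+r*(z-o[2])/r[2]
def proj(n,p):
    f,cx,cy,T=K(n); q=T[:3,:3].T@(np.array(p)-T[:3,3]); return f*q[0]/q[2]+cx,f*q[1]/q[2]+cy
def look(tag,crop=None,scale=2):
    out={}
    for n in (["side","top"]):
        im,d=bot.grab_frame(n); out[n]=(im,cloud(n,d)); cv2.imwrite(f"pics/{n}{tag}.png",im[:,:,::-1])
    return out
def st():
    s=bot.observe(); print('t%.2f'%s['clock'],'pos',s['position'].round(4),'rot',s['tool_rot'].round(3),'F',s['force'].round(1),'w%.4f'%s['grip_width']); return s
def plan(target,rpy=None):
    """shift (cm) & rotvec in tool axes from current measured pose"""
    s=bot.observe(); R=Ro.from_euler('xyz',s['tool_rot'])
    d=R.inv().apply(np.array(target)-s['position'])*100
    w=(R.inv()*Ro.from_euler('xyz',rpy)).as_rotvec() if rpy is not None else np.zeros(3)
    print('shift cm',d.round(2),'rotvec',w.round(3)); return d,w
E
python3 - <<'E'
from h import *
o=look('1')
for n in o:
    im,W=o[n]
    for name in ['carton1','box','lid','lid_grip','console','lamp','bottle','tape']:
        for r in bot.masks_of(name,n)[:6]:
            m=r['mask']; P=W[m]; P=P[~np.isnan(P).any(1)]
            if len(P)<5: print(n,name,r['p'],'none');continue
            zz=np.percentile(P[:,2],[5,50,95]).round(4)
            top=P[P[:,2]>zz[2]-0.006]
            s=f"{n} {name} p{r['p']:.2f} box{np.array(r['box']).round(0)} n{m.sum()} med{np.median(P,0).round(4)} z{zz}"
            if name in('carton1','box','lid','console'):
                rect=cv2.minAreaRect((top[:,:2]*1000).astype(np.float32)); s+=f' rect{np.round(rect[0],1)}{np.round(rect[1],1)}{rect[2]:.1f}'
            print(s)
E
```

```text
side carton1 p0.88 box[292. 382. 319. 416.] n795 med[ 0.4171 -0.3367  0.0116] z[0.0048 0.0116 0.0136] rect[ 418.  -332.9][57.9 44.1]64.3
side carton1 p0.84 box[266. 341. 300. 369.] n602 med[ 0.4099 -0.2373  0.0116] z[0.0053 0.0116 0.0138] rect[ 410.3 -232.3][44.3 57.9]14.6
side carton1 p0.77 box[358. 353. 395. 385.] n686 med[ 0.5657 -0.3259  0.0115] z[0.0037 0.0115 0.0135] rect[ 567.6 -321.5][44.4 56.6]16.1
side box p0.71 box[246. 198. 355. 292.] n7633 med[0.5185 0.0131 0.0751] z[0.0152 0.0751 0.0786] rect[527.4  74.9][251.3 216. ]86.2
side lid p0.75 box[245. 196. 353. 270.] n5500 med[0.5228 0.0553 0.0759] z[0.0734 0.0759 0.079 ] rect[527.2  74.8][251.2 215.7]86.2
side lid_grip p0.89 box[246. 196. 354. 266.] n5408 med[0.5225 0.0562 0.0759] z[0.0736 0.0759 0.0791]
side console p0.74 box[229. 178. 308. 221.] n1250 med[0.5105 0.2841 0.0401] z[0.016  0.0401 0.0696] rect[516.1 284.2][139.9  12.6]8.8
side console p0.74 box[248. 197. 355. 295.] n7670 med[0.5185 0.0119 0.0751] z[0.0134 0.0751 0.0786] rect[527.2  74.3][250.4 215.5]86.1
side bottle p0.85 box[339. 168. 356. 205.] n591 med[0.725
[... 1126 characters left out ...]
x[193. 203. 338. 325.] n15122 med[0.5234 0.0744 0.0755] z[0.0723 0.0755 0.0792]
top lid_grip p0.40 box[147. 283. 152. 291.] n24 med[0.4742 0.283  0.0763] z[0.0557 0.0763 0.0816]
top console p0.84 box[130. 213. 173. 337.] n4576 med[0.5082 0.2947 0.0393] z[0.0164 0.0393 0.0569] rect[514.8 291.4][139.5  20.7]7.4
top lamp p0.45 box[139. 211. 152. 226.] n149 med[0.6107 0.3127 0.047 ] z[0.038  0.047  0.0553]
top bottle p0.90 box[162. 141. 201. 176.] n961 med[0.7214 0.2403 0.0843] z[0.0145 0.0843 0.0962]
top bottle p0.69 box[454. 232. 485. 262.] n692 med[ 0.5659 -0.3203  0.0117] z[0.0023 0.0117 0.0151]
top tape p0.74 box[295. 161. 330. 198.] n694 med[ 0.7004 -0.0076  0.0189] z[0.0064 0.0189 0.0226]
```

```bash
python3 - <<'E'
from h import *
o=look('2')
for n in o:
    im,W=o[n]
    P=W.reshape(-1,3); P=P[~np.isnan(P).any(1)]
    m=(abs(P[:,0]-.527)<.11)&(abs(P[:,1]-.075)<.12)&(P[:,2]>.084)
    Q=P[m]; T=Q[Q[:,2]>.105]
    print(n,len(Q),Q.min(0).round(4),Q.max(0).round(4),np.median(T,0).round(4), cv2.minAreaRect((T[:,:2]*1000).astype(np.float32)))
    # toggles
    m=(abs(P[:,0]-.515)<.12)&(abs(P[:,1]-.29)<.07)&(P[:,2]>.045)&(P[:,2]<.12)
    Q=P[m]; 
    Q=Q[Q[:,2]>0.066]
    lab=np.argsort(Q[:,0]); xs=Q[lab,0]; br=np.where(np.diff(xs)>.006)[0]
    for g in np.split(Q[lab],br+1): print('  tog',len(g),g.mean(0).round(4),g[:,2].max().round(4))
    m=(abs(P[:,0]-.515)<.14)&(abs(P[:,1]-.29)<.07)&(P[:,2]>.036)&(P[:,2]<.0425)
    print('  console top',cv2.minAreaRect((P[m][:,:2]*1000).astype(np.float32)))
d=np.array([np.cos(-.0663),np.sin(-.0663)]); print('expected grip',np.array([.527,.075])-d*.0825)
plan([.4447,.0804,.17],[-np.pi/2,0,1.504])
E
```

```text
side 103 [0.4364 0.0633 0.0849] [0.454  0.0937 0.1182] [0.4443 0.0726 0.1148] ((445.093994140625, 78.49817657470703), (29.92425537109375, 17.224565505981445), 85.99822235107422)
  tog 16 [0.4509 0.2764 0.0748] 0.0803
  tog 16 [0.4765 0.2784 0.0748] 0.0814
  tog 17 [0.5022 0.2823 0.0741] 0.0813
  tog 17 [0.5281 0.2847 0.0744] 0.0824
  tog 19 [0.5531 0.29   0.0744] 0.0821
  tog 15 [0.5793 0.2937 0.0759] 0.0822
  console top ((512.8770141601562, 302.42095947265625), (228.04922485351562, 75.21044158935547), 6.745859146118164)
top 159 [0.4359 0.0671 0.1056] [0.4535 0.0932 0.1205] [0.4438 0.0793 0.1152] ((444.8352355957031, 80.14935302734375), (26.126314163208008, 17.581323623657227), 89.12911987304688)
  tog 32 [0.4506 0.2792 0.0767] 0.082
  tog 31 [0.4763 0.281  0.0772] 0.0813
  tog 32 [0.5021 0.2845 0.0768] 0.0833
  tog 33 [0.5279 0.2874 0.0762] 0.0828
  tog 33 [0.5531 0.2931 0.0756] 0.0829
  tog 33 [0.5785 0.2963 0.0769] 0.0842
  console top ((513.7020874023438, 302.6854248046875), (230.13352966308594, 70.1839370727539), 6.7870683670043945)
expected grip [0.44468126 0.08046574]
shift cm [-39.9    6.13 -39.13] rotvec [ 0.    -0.278 -0.   ]
```

arm_command([
  {"x":-2,"z":-2},
  {"x":-5,"z":-5},
  {"x":-8,"z":-8},
  {"x":-11,"z":-11},
  {"x":-14,"z":-14},
])

```text
invalid input at $.moves[0]: expected keys rx, ry, rz, x, y, z, gripper
```

arm_command([
  {"x":-3,"z":-3},
  {"x":-6,"z":-6},
  {"x":-9,"z":-9},
  {"x":-12,"z":-12},
  {"x":-14,"z":-14},
])

```text
invalid input at $.moves[0]: expected keys rx, ry, rz, x, y, z, gripper
```

```bash
python3 - <<'E'
from h import *
st();plan([.445,.0803,.15],[-np.pi/2,0,1.504])
E
```

```text
t1.10 pos [0.2113 0.5882 0.2313] rot [-1.571  0.     1.226] F [ 1.5 -0.3 -0.1] w0.0854
shift cm [-39.9    8.13 -39.16] rotvec [ 0.    -0.278 -0.   ]
```

All keys required.

arm_command([
  {"rx":0,"ry":0,"rz":0,"x":-2,"y":0,"z":-2,"gripper":1},
  {"rx":0,"ry":0,"rz":0,"x":-5,"y":0,"z":-5,"gripper":1},
  {"rx":0,"ry":0,"rz":0,"x":-8,"y":0,"z":-8,"gripper":1},
  {"rx":0,"ry":0,"rz":0,"x":-11,"y":0,"z":-11,"gripper":1},
  {"rx":0,"ry":0,"rz":0,"x":-14,"y":0,"z":-14,"gripper":1},
])

```text
clock: 1.52
position: [0.2948, 0.41, 0.2313]
tool_rot: [-1.571, -0.0, 1.226]
force: [1.3, 1.5, 1.2]
grip_width: 0.0853
```

arm_command([
  {"rx":0,"ry":0,"rz":0,"x":-3,"y":0,"z":-3,"gripper":1},
  {"rx":0,"ry":0,"rz":0,"x":-6,"y":0,"z":-6,"gripper":1},
  {"rx":0,"ry":0,"rz":0,"x":-9,"y":0,"z":-9,"gripper":1},
  {"rx":0,"ry":0,"rz":0,"x":-12,"y":0,"z":-12,"gripper":1},
  {"rx":0,"ry":0,"rz":0,"x":-14,"y":0,"z":-14,"gripper":1},
])

```text
clock: 1.93
position: [0.3798, 0.2297, 0.2316]
tool_rot: [-1.571, -0.0, 1.224]
force: [1.5, 0.2, -0.3]
grip_width: 0.0849
```

```bash
python3 - <<'E'
from h import *
st();plan([.445,.0803,.15],[-np.pi/2,0,1.504])
E
```

```text
t1.93 pos [0.3798 0.2297 0.2316] rot [-1.571 -0.     1.224] F [ 1.5  0.2 -0.3] w0.0849
shift cm [-11.84   8.16 -11.21] rotvec [ 0.001 -0.28   0.   ]
```

arm_command([
  {"rx":0,"ry":-0.1,"rz":0,"x":-2.5,"y":1,"z":-2.5,"gripper":1},
  {"rx":0,"ry":-0.2,"rz":0,"x":-5,"y":3,"z":-5,"gripper":1},
  {"rx":0,"ry":-0.28,"rz":0,"x":-7.5,"y":5,"z":-7.5,"gripper":1},
  {"rx":0,"ry":-0.28,"rz":0,"x":-10,"y":7,"z":-10,"gripper":1},
  {"rx":0,"ry":-0.28,"rz":0,"x":-11.8,"y":8.2,"z":-11.2,"gripper":1},
])

```text
clock: 2.35
position: [0.4453, 0.0806, 0.1479]
tool_rot: [-1.571, 0.001, 1.504]
force: [0.5, 0.3, -0.8]
grip_width: 0.085
```

```bash
python3 - <<'E'
from h import *
st();plan([.445,.0803,.089],[-np.pi/2,0,1.504])
o=look('3')
E
```

```text
t2.35 pos [0.4453 0.0806 0.1479] rot [-1.571e+00  1.000e-03  1.504e+00] F [ 0.5  0.3 -0.8] w0.0850
shift cm [-0.03  5.89  0.03] rotvec [ 0.     0.    -0.001]
```

View pics/side3.png

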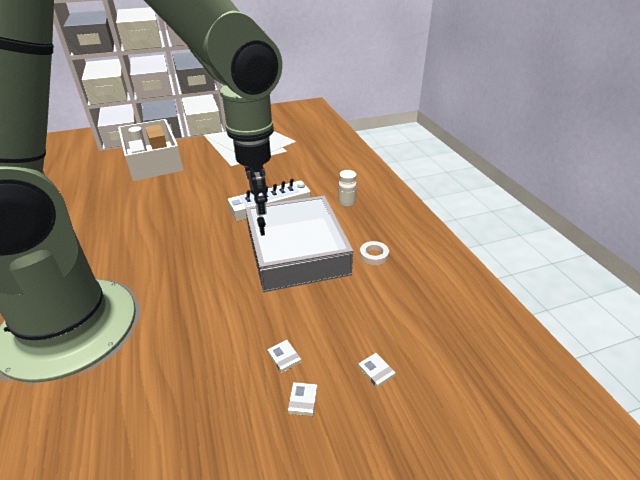

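The gripper stands over the black grip (about 262,225); the cartons are unmoved.

arm_command([
  {"rx":0,"ry":0,"rz":0,"x":0,"y":2,"z":0,"gripper":1},
  {"rx":0,"ry":0,"rz":0,"x":0,"y":4,"z":0,"gripper":1},
  {"rx":0,"ry":0,"rz":0,"x":0,"y":5.3,"z":0,"gripper":1},
  {"rx":0,"ry":0,"rz":0,"x":0,"y":5.8,"z":0,"gripper":1},
  {"rx":0,"ry":0,"rz":0,"x":0,"y":5.8,"z":0,"gripper":0},
], squeeze=40)

```text
clock: 2.87
position: [0.4439, 0.0843, 0.0908]
tool_rot: [-1.57, 0.0, 1.507]
force: [0.3, -0.2, -0.6]
grip_width: 0.0755
```

arm_command([
  {"rx":0,"ry":0,"rz":0,"x":0,"y":0,"z":0,"gripper":-1},
  {"rx":0,"ry":0,"rz":0,"x":0,"y":0,"z":0,"gripper":-1},
  {"rx":0,"ry":0,"rz":0,"x":0,"y":0,"z":0,"gripper":-1},
  {"rx":0,"ry":0,"rz":0,"x":0,"y":0,"z":0,"gripper":-1},
  {"rx":0,"ry":0,"rz":0,"x":0,"y":0,"z":0,"gripper":-1},
])

```text
clock: 3.28
position: [0.4441, 0.0805, 0.0916]
tool_rot: [-1.57, 0.003, 1.503]
force: [2.8, -29.0, -0.4]
grip_width: 0.0249
```

```bash
python3 - <<'E'
from h import *
s=st()
# arc offsets in tool axes (tool y=down -> up=-y ; box x direction = -tool z?) 
R=Ro.from_euler('xyz',s['tool_rot']); print(R.as_matrix().round(3))
bx=np.array([np.cos(-.0663),np.sin(-.0663),0])
for th in np.arange(0,1.65,.1):
    dx=-.19*np.cos(th)+.038*np.sin(th)+.19; dz=.19*np.sin(th)+.038*np.cos(th)-.038
    print('%.2f'%th,(R.inv().apply(bx*dx+[0,0,dz])*100).round(2))
E
```

```text
t3.28 pos [0.4441 0.0805 0.0916] rot [-1.57   0.003  1.503] F [  2.8 -29.   -0.4] w0.0249
[[ 0.068 -0.001 -0.998]
 [ 0.998 -0.003  0.068]
 [-0.003 -1.     0.   ]]
0.00 [0. 0. 0.]
0.10 [-0.01 -1.88 -0.47]
0.20 [-0.01 -3.7  -1.13]
0.30 [-0.02 -5.45 -1.97]
0.40 [-0.02 -7.1  -2.98]
0.50 [-0.02 -8.65 -4.15]
0.60 [ -0.03 -10.07  -5.46]
0.70 [ -0.03 -11.35  -6.91]
0.80 [ -0.03 -12.48  -8.48]
0.90 [ -0.03 -13.45 -10.16]
1.00 [ -0.03 -14.24 -11.93]
1.10 [ -0.03 -14.86 -13.76]
1.20 [ -0.03 -15.29 -15.65]
1.30 [ -0.03 -15.53 -17.57]
1.40 [ -0.02 -15.58 -19.51]
1.50 [-2.000e-02 -1.543e+01 -2.144e+01]
1.60 [-2.000e-02 -1.509e+01 -2.335e+01]
```

arm_command([
  {"rx":0,"ry":0,"rz":0,"x":0,"y":0,"z":0,"gripper":-1},
  {"rx":0,"ry":0,"rz":0,"x":0,"y":0,"z":0,"gripper":-1},
  {"rx":0,"ry":0,"rz":0,"x":0,"y":0,"z":0,"gripper":-1},
])

```text
clock: 3.53
position: [0.4441, 0.0805, 0.0915]
tool_rot: [-1.57, 0.003, 1.503]
force: [2.2, -26.1, 0.7]
grip_width: 0.0251
```

arm_command([
  {"rx":0,"ry":0,"rz":0,"x":-0.1,"y":0,"z":0,"gripper":-1},
  {"rx":0,"ry":0,"rz":0,"x":-0.1,"y":0,"z":0,"gripper":-1},
  {"rx":0,"ry":0,"rz":0,"x":-0.1,"y":0,"z":0,"gripper":-1},
])

```text
clock: 3.78
position: [0.4441, 0.0803, 0.0916]
tool_rot: [-1.571, 0.002, 1.504]
force: [1.1, -18.7, -1.4]
grip_width: 0.0249
```

arm_command([
  {"rx":0,"ry":0,"rz":0,"x":-0.22,"y":0,"z":0,"gripper":-1},
  {"rx":0,"ry":0,"rz":0,"x":-0.22,"y":0,"z":0,"gripper":-1},
  {"rx":0,"ry":0,"rz":0,"x":-0.22,"y":0,"z":0,"gripper":-1},
])

```text
clock: 4.03
position: [0.4442, 0.0802, 0.0916]
tool_rot: [-1.571, 0.0, 1.505]
force: [-1.0, -6.7, 1.0]
grip_width: 0.0249
```

arm_command([
  {"rx":0,"ry":0,"rz":0,"x":0,"y":-0.9,"z":-0.2,"gripper":-1},
  {"rx":0,"ry":0,"rz":0,"x":0,"y":-1.9,"z":-0.5,"gripper":-1},
  {"rx":0,"ry":0,"rz":0,"x":0,"y":-3.7,"z":-1.1,"gripper":-1},
  {"rx":0,"ry":0,"rz":0,"x":0,"y":-5.45,"z":-2,"gripper":-1},
  {"rx":0,"ry":0,"rz":0,"x":0,"y":-7.1,"z":-3,"gripper":-1},
])

```text
clock: 4.45
position: [0.474, 0.0782, 0.1632]
tool_rot: [-1.57, 0.001, 1.506]
force: [8.1, -6.3, -11.6]
grip_width: 0.0249
```

```bash
python3 - <<'E'
from h import *
s=st()
R=Ro.from_euler('xyz',s['tool_rot'])
look('4')
E
```

```text
t4.45 pos [0.474  0.0782 0.1632] rot [-1.570e+00  1.000e-03  1.506e+00] F [  8.1  -6.3 -11.6] w0.0249
```

View pics/side4.png

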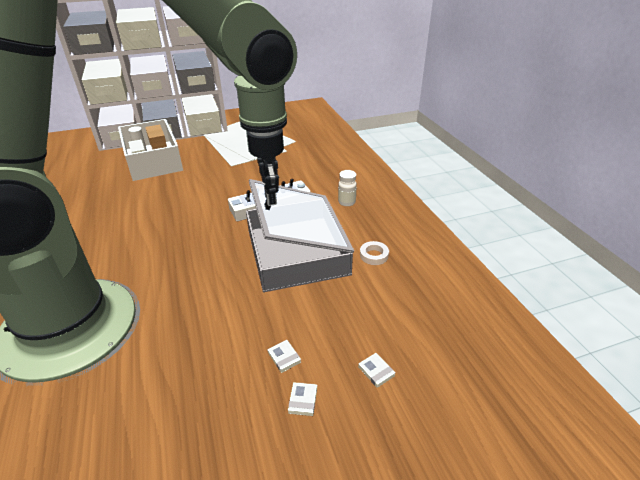

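arm_command([
  {"rx":0,"ry":0,"rz":0,"x":0,"y":-1.55,"z":-1.2,"gripper":-1},
  {"rx":0,"ry":0,"rz":0,"x":0,"y":-2.95,"z":-2.5,"gripper":-1},
  {"rx":0,"ry":0,"rz":0,"x":0,"y":-4.25,"z":-3.95,"gripper":-1},
  {"rx":0,"ry":0,"rz":0,"x":0,"y":-5.4,"z":-5.5,"gripper":-1},
  {"rx":0,"ry":0,"rz":0,"x":0,"y":-6.35,"z":-7.2,"gripper":-1},
])

```text
clock: 4.97
position: [0.5457, 0.0734, 0.2266]
tool_rot: [-1.569, 0.001, 1.506]
force: [-1.3, -4.4, -7.8]
grip_width: 0.0251
```

arm_command([
  {"rx":0,"ry":0,"rz":0,"x":0,"y":-0.8,"z":-1.8,"gripper":-1},
  {"rx":0,"ry":0,"rz":0,"x":0,"y":-1.4,"z":-3.6,"gripper":-1},
  {"rx":0,"ry":0,"rz":0,"x":0,"y":-1.85,"z":-5.5,"gripper":-1},
  {"rx":0,"ry":0,"rz":0,"x":0,"y":-2.1,"z":-7.4,"gripper":-1},
  {"rx":0,"ry":0,"rz":0,"x":0,"y":-2.15,"z":-9.35,"gripper":-1},
])

```text
clock: 5.38
position: [0.6396, 0.0671, 0.2481]
tool_rot: [-1.57, 0.001, 1.505]
force: [-4.4, -5.1, -0.3]
grip_width: 0.0251
```

```bash
python3 - <<'E'
from h import *
s=st()
look('5')
E
```

```text
t5.38 pos [0.6396 0.0671 0.2481] rot [-1.570e+00  1.000e-03  1.505e+00] F [-4.4 -5.1 -0.3] w0.0251
```

View pics/side5.png

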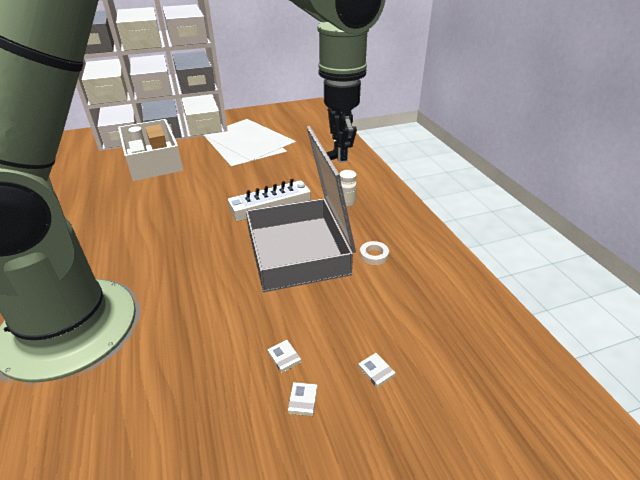

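arm_command([
  {"rx":0,"ry":0,"rz":0,"x":0,"y":0.1,"z":-1,"gripper":-1},
  {"rx":0,"ry":0,"rz":0,"x":0,"y":0.15,"z":-2,"gripper":-1},
  {"rx":0,"ry":0,"rz":0,"x":0,"y":0.3,"z":-2.9,"gripper":-1},
  {"rx":0,"ry":0,"rz":0,"x":0,"y":0.3,"z":-2.9,"gripper":-1},
  {"rx":0,"ry":0,"rz":0,"x":0,"y":0.3,"z":-2.9,"gripper":0},
])

```text
clock: 5.9
position: [0.6686, 0.0659, 0.2446]
tool_rot: [-1.571, 0.0, 1.506]
force: [-1.2, 0.2, -0.6]
grip_width: 0.0357
```

arm_command([
  {"rx":0,"ry":0,"rz":0,"x":0,"y":0,"z":0,"gripper":0.3},
  {"rx":0,"ry":0,"rz":0,"x":0,"y":0,"z":0,"gripper":0.3},
  {"rx":0,"ry":0,"rz":0,"x":0,"y":0,"z":0,"gripper":0.3},
  {"rx":0,"ry":0,"rz":0,"x":0,"y":-1,"z":0,"gripper":0.3},
  {"rx":0,"ry":0,"rz":0,"x":0,"y":-3,"z":0,"gripper":0.3},
])

```text
clock: 6.32
position: [0.6671, 0.0662, 0.2732]
tool_rot: [-1.567, 0.001, 1.506]
force: [0.5, 0.7, -1.2]
grip_width: 0.0554
```

arm_command([
  {"rx":0,"ry":0,"rz":0,"x":0,"y":-3,"z":0,"gripper":1},
  {"rx":0,"ry":0,"rz":0,"x":0,"y":-6.5,"z":0,"gripper":1},
  {"rx":0,"ry":0,"rz":0,"x":-2,"y":-8,"z":0,"gripper":1},
  {"rx":0,"ry":0,"rz":0,"x":-5,"y":-8,"z":0,"gripper":1},
  {"rx":0,"ry":0,"rz":0,"x":-8,"y":-8,"z":0,"gripper":1},
])

```text
clock: 6.73
position: [0.6631, -0.0138, 0.3565]
tool_rot: [-1.573, -0.001, 1.508]
force: [-0.2, 0.8, -0.5]
grip_width: 0.0854
```

```bash
cat >> h.py <<'E'
def cartons(o):
    r0={}
    for n in o:
        im,W=o[n]
        bot.grab_frame(n)
        for r in bot.masks_of('carton1',n):
            P=W[r['mask']]; P=P[~np.isnan(P).any(1)]
            if len(P)<50 : continue
            zt=np.percentile(P[:,2],90); T=P[abs(P[:,2]-zt)<.005]
            c=cv2.minAreaRect((T[:,:2]*1000).astype(np.float32)); (w,h),a=c[1],c[2]
            a=a if w<h else a+90   # direction of the short (44) side
            a=(a+90)%180-90
            print(n,'p%.2f'%r['p'],np.round(c[0],1),'size',np.round(sorted(c[1]),1),'short-axis deg %.1f'%a,'ztop %.4f'%np.median(T[:,2]))
E
python3 - <<'E'
from h import *
s=st()
o=look('6')
cartons(o)
plan([.4104,-.231,.10],[-np.pi/2,0,np.radians(14)])
E
```

```text
t6.73 pos [ 0.6631 -0.0138  0.3565] rot [-1.573e+00 -1.000e-03  1.508e+00] F [-0.2  0.8 -0.5] w0.0854
side p0.87 [ 410.3 -231.8] size [43.6 58.4] short-axis deg 12.9 ztop 0.0118
side p0.81 [ 418.2 -333. ] size [44.3 58. ] short-axis deg -26.4 ztop 0.0118
side p0.73 [ 567.1 -321.3] size [44.6 56.8] short-axis deg 15.4 ztop 0.0117
top p0.96 [ 567.3 -319.9] size [44.  56.5] short-axis deg 16.2 ztop 0.0121
top p0.76 [ 410.5 -230.8] size [44.  56.9] short-axis deg 13.8 ztop 0.0122
top p0.66 [ 418. -332.] size [44.6 56.7] short-axis deg -25.8 ztop 0.0121
shift cm [-23.42  25.45  23.82] rotvec [-0.000e+00  1.263e+00  1.000e-03]
```

View pics/side6.png

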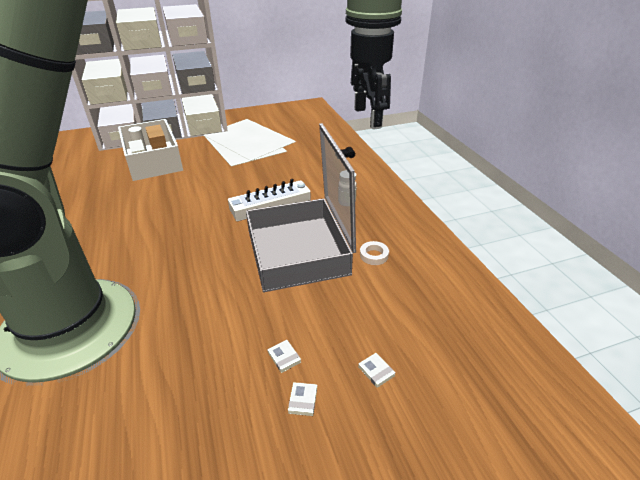

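arm_command([
  {"rx":0,"ry":0.1,"rz":0,"x":-3,"y":0,"z":0,"gripper":1},
  {"rx":0,"ry":0.2,"rz":0,"x":-6,"y":0,"z":0,"gripper":1},
  {"rx":0,"ry":0.3,"rz":0,"x":-9.5,"y":0,"z":1,"gripper":1},
  {"rx":0,"ry":0.4,"rz":0,"x":-12.5,"y":1,"z":3,"gripper":1},
  {"rx":0,"ry":0.5,"rz":0,"x":-15,"y":3,"z":6,"gripper":1},
])

```text
clock: 7.45
position: [0.5956, -0.1598, 0.3261]
tool_rot: [-1.574, -0.001, 1.001]
force: [0.9, -1.2, -0.1]
grip_width: 0.0854
```

```bash
python3 - <<'E'
from h import *
s=st()
plan([.4104,-.231,.10],[-np.pi/2,0,np.radians(13.9)])
E
```

```text
t7.45 pos [ 0.5956 -0.1598  0.3261] rot [-1.574e+00 -1.000e-03  1.001e+00] F [ 0.9 -1.2 -0.1] w0.0854
shift cm [-16.    22.57  11.83] rotvec [0.002 0.759 0.002]
```

arm_command([
  {"rx":0,"ry":0.11,"rz":0,"x":-2,"y":3,"z":1.5,"gripper":1},
  {"rx":0,"ry":0.22,"rz":0,"x":-4,"y":6,"z":3,"gripper":1},
  {"rx":0,"ry":0.33,"rz":0,"x":-6,"y":9,"z":4.5,"gripper":1},
  {"rx":0,"ry":0.44,"rz":0,"x":-8,"y":12,"z":6,"gripper":1},
  {"rx":0,"ry":0.55,"rz":0,"x":-10.5,"y":15,"z":8,"gripper":1},
])

```text
clock: 7.87
position: [0.4726, -0.2026, 0.1758]
tool_rot: [-1.571, -0.001, 0.453]
force: [1.6, -1.1, -1.4]
grip_width: 0.0856
```

```bash
python3 - <<'E'
from h import *
s=st()
plan([.4104,-.231,.06],[-np.pi/2,0,np.radians(13.9)])
E
```

```text
t7.87 pos [ 0.4726 -0.2026  0.1758] rot [-1.571e+00 -1.000e-03  4.530e-01] F [ 1.6 -1.1 -1.4] w0.0856
shift cm [-6.84 11.58  0.17] rotvec [0.    0.21  0.001]
```

arm_command([
  {"rx":0,"ry":0.1,"rz":0,"x":-3,"y":2,"z":0.1,"gripper":1},
  {"rx":0,"ry":0.21,"rz":0,"x":-5.5,"y":5,"z":0.2,"gripper":1},
  {"rx":0,"ry":0.21,"rz":0,"x":-6.8,"y":8,"z":0.2,"gripper":1},
  {"rx":0,"ry":0.21,"rz":0,"x":-6.8,"y":10.5,"z":0.2,"gripper":1},
  {"rx":0,"ry":0.21,"rz":0,"x":-6.8,"y":11.6,"z":0.2,"gripper":1},
])

```text
clock: 8.28
position: [0.4099, -0.2308, 0.0584]
tool_rot: [-1.569, 0.002, 0.246]
force: [-1.3, 1.2, 0.0]
grip_width: 0.0857
```

```bash
python3 - <<'E'
from h import *
s=st()
plan([.4104,-.231,.003],[-np.pi/2,0,np.radians(13.9)])
E
```

```text
t8.28 pos [ 0.4099 -0.2308  0.0584] rot [-1.569  0.002  0.246] F [-1.3  1.2  0. ] w0.0857
shift cm [ 0.06  5.54 -0.04] rotvec [-0.002  0.004 -0.002]
```

arm_command([
  {"rx":0,"ry":0,"rz":0,"x":0.05,"y":2.5,"z":0,"gripper":0.6},
  {"rx":0,"ry":0,"rz":0,"x":0.05,"y":4.5,"z":0,"gripper":0.5},
  {"rx":0,"ry":0,"rz":0,"x":0.05,"y":5.5,"z":0,"gripper":0.4},
  {"rx":0,"ry":0,"rz":0,"x":0.05,"y":5.6,"z":0,"gripper":0.2},
  {"rx":0,"ry":0,"rz":0,"x":0.05,"y":5.6,"z":0,"gripper":0},
])

```text
clock: 8.7
position: [0.4115, -0.2314, 0.0049]
tool_rot: [-1.57, 0.0, 0.246]
force: [-0.1, -0.5, -0.8]
grip_width: 0.043
```

arm_command([
  {"rx":0,"ry":0,"rz":0,"x":0,"y":0,"z":0,"gripper":-1},
  {"rx":0,"ry":0,"rz":0,"x":0,"y":0,"z":0,"gripper":-1},
  {"rx":0,"ry":0,"rz":0,"x":0,"y":0,"z":0,"gripper":-1},
])

```text
clock: 8.95
position: [0.4119, -0.2318, 0.0057]
tool_rot: [-1.572, -0.001, 0.246]
force: [0.2, -0.0, -0.1]
grip_width: 0.0421
```

arm_command([
  {"rx":0,"ry":0,"rz":0,"x":0,"y":-2,"z":0,"gripper":-1},
  {"rx":0,"ry":0,"rz":0,"x":0,"y":-5,"z":0,"gripper":-1},
  {"rx":0,"ry":0,"rz":0,"x":0,"y":-9,"z":0,"gripper":-1},
  {"rx":0,"ry":0,"rz":0,"x":0,"y":-13,"z":0,"gripper":-1},
])

```text
clock: 9.28
position: [0.4106, -0.2315, 0.1365]
tool_rot: [-1.57, 0.001, 0.245]
force: [1.5, 0.4, 0.1]
grip_width: 0.0422
```

```bash
python3 - <<'E'
from h import *
s=st()
o=look('7'); cartons(o)
bx=np.array([np.cos(-.0663),np.sin(-.0663)])
c=np.array([.527,.075])-.015*bx; print('pile',c)
plan([*c,.16],[-np.pi/2,0,-.0663])
E
```

```text
t9.28 pos [ 0.4106 -0.2315  0.1365] rot [-1.57e+00  1.00e-03  2.45e-01] F [1.5 0.4 0.1] w0.0422
side p0.87 [ 412.5 -231.2] size [48.  59.2] short-axis deg 11.5 ztop 0.1435
side p0.76 [ 418.  -333.2] size [44.2 58.6] short-axis deg -26.0 ztop 0.0118
side p0.56 [ 567.6 -321.2] size [46.6 57.1] short-axis deg 15.3 ztop 0.0119
side p0.51 [644.8  64.5] size [ 45.7 244.5] short-axis deg -3.7 ztop 0.2590
top p0.84 [ 567.5 -319.7] size [43.4 57.6] short-axis deg 16.3 ztop 0.0121
top p0.49 [ 407.4 -212.6] size [17.8 43.7] short-axis deg -81.7 ztop 0.1499
top p0.18 [579.5 295.8] size [7.2 9.5] short-axis deg 82.5 ztop 0.0787
pile [0.51203296 0.07599377]
shift cm [17.28 -2.54 27.35] rotvec [-0.     0.313 -0.   ]
```

View pics/side7.png

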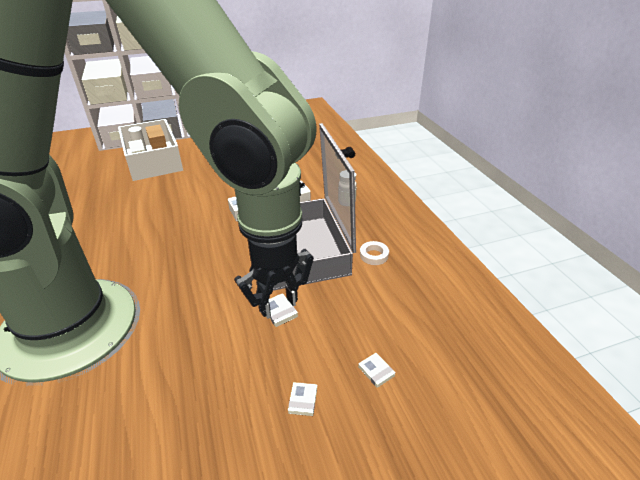

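arm_command([
  {"rx":0,"ry":0,"rz":0,"x":1,"y":-0.5,"z":2,"gripper":-1},
  {"rx":0,"ry":0.08,"rz":0,"x":3,"y":-1,"z":5,"gripper":-1},
  {"rx":0,"ry":0.15,"rz":0,"x":5,"y":-1.5,"z":8,"gripper":-1},
  {"rx":0,"ry":0.2,"rz":0,"x":7,"y":-2,"z":11,"gripper":-1},
  {"rx":0,"ry":0.25,"rz":0,"x":9,"y":-2.5,"z":14,"gripper":-1},
])

```text
clock: 10.0
position: [0.4641, -0.0725, 0.159]
tool_rot: [-1.571, 0.002, -0.007]
force: [0.9, -0.5, 0.4]
grip_width: 0.0422
```

arm_command([
  {"rx":0,"ry":0,"rz":0,"x":-1.2,"y":0,"z":3.2,"gripper":-1},
  {"rx":0,"ry":0,"rz":0,"x":-1.2,"y":0,"z":3.2,"gripper":-1},
])

```text
clock: 10.17
position: [0.4511, -0.0362, 0.1584]
tool_rot: [-1.57, 0.004, 0.002]
force: [0.9, -0.6, -0.9]
grip_width: 0.0424
```

```bash
python3 - <<'E'
from h import *
s=st()
plan([.512,.076,.1],[-np.pi/2,0,-.0663])
E
```

```text
t10.17 pos [ 0.4511 -0.0362  0.1584] rot [-1.57   0.004  0.002] F [ 0.9 -0.6 -0.9] w0.0424
shift cm [ 6.14  5.83 11.2 ] rotvec [-0.001  0.069 -0.004]
```

arm_command([
  {"rx":0,"ry":0.03,"rz":0,"x":1.5,"y":0,"z":3,"gripper":-1},
  {"rx":0,"ry":0.069,"rz":0,"x":3,"y":0,"z":6,"gripper":-1},
  {"rx":0,"ry":0.069,"rz":0,"x":5,"y":1,"z":9,"gripper":-1},
  {"rx":0,"ry":0.069,"rz":0,"x":6.1,"y":3.5,"z":11.2,"gripper":-1},
  {"rx":0,"ry":0.069,"rz":0,"x":6.1,"y":5.8,"z":11.2,"gripper":-1},
])

```text
clock: 10.58
position: [0.5155, 0.0748, 0.0997]
tool_rot: [-1.569, -0.0, -0.067]
force: [-0.2, 0.2, -0.2]
grip_width: 0.0426
```

```bash
python3 - <<'E'
from h import *
s=st()
o=look('8'); cartons(o)
plan([.512,.076,.0115],[-np.pi/2,0,-.0663])
E
```

```text
t10.58 pos [0.5155 0.0748 0.0997] rot [-1.569 -0.    -0.067] F [-0.2  0.2 -0.2] w0.0426
side p0.92 [ 568.1 -321.4] size [45.7 57. ] short-axis deg 15.4 ztop 0.0118
side p0.90 [ 418.1 -332.5] size [44.2 57.9] short-axis deg -25.6 ztop 0.0117
side p0.82 [513.2  69.1] size [42.5 50.6] short-axis deg -12.4 ztop 0.1065
top p0.72 [ 567.3 -320.1] size [44.2 57. ] short-axis deg 15.5 ztop 0.0123
top p0.62 [503.4  47.9] size [ 9.1 32.2] short-axis deg 77.7 ztop 0.1025
top p0.61 [ 418.1 -331.9] size [44.7 56.4] short-axis deg -25.8 ztop 0.0122
shift cm [-0.28  9.13  0.72] rotvec [ 0.    -0.008  0.001]
```

View pics/side8.png

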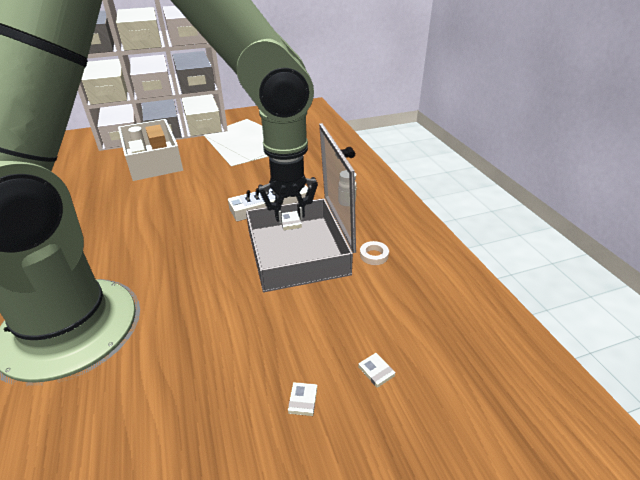

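arm_command([
  {"rx":0,"ry":0,"rz":0,"x":-0.25,"y":3,"z":0.7,"gripper":-1},
  {"rx":0,"ry":0,"rz":0,"x":-0.25,"y":6,"z":0.7,"gripper":-1},
  {"rx":0,"ry":0,"rz":0,"x":-0.25,"y":7.5,"z":0.7,"gripper":-1},
  {"rx":0,"ry":0,"rz":0,"x":-0.25,"y":8,"z":0.7,"gripper":-1},
  {"rx":0,"ry":0,"rz":0,"x":-0.25,"y":8,"z":0.7,"gripper":-1},
])

```text
clock: 11.3
position: [0.5121, 0.0763, 0.022]
tool_rot: [-1.571, 0.0, -0.074]
force: [-0.1, 0.8, 0.1]
grip_width: 0.0425
```

arm_command([
  {"rx":0,"ry":0,"rz":0,"x":0,"y":0,"z":0,"gripper":-1},
  {"rx":0,"ry":0,"rz":0,"x":0,"y":0,"z":0,"gripper":-1},
  {"rx":0,"ry":0,"rz":0,"x":0,"y":0,"z":0,"gripper":-1},
])

```text
clock: 11.55
position: [0.5128, 0.0771, 0.0231]
tool_rot: [-1.57, -0.002, -0.073]
force: [-1.0, 0.4, -0.2]
grip_width: 0.042
```

```bash
python3 - <<'E'
from h import *
s=st()
plan([.512,.076,.0105],[-np.pi/2,0,-.0663])
E
```

```text
t11.55 pos [0.5128 0.0771 0.0231] rot [-1.57  -0.002 -0.073] F [-1.   0.4 -0.2] w0.0420
shift cm [-0.08  1.26 -0.11] rotvec [-0.001 -0.007  0.002]
```

arm_command([
  {"rx":0,"ry":-0.007,"rz":0,"x":-0.05,"y":0.6,"z":-0.1,"gripper":-1},
  {"rx":0,"ry":-0.007,"rz":0,"x":-0.05,"y":1.0,"z":-0.1,"gripper":-1},
  {"rx":0,"ry":-0.007,"rz":0,"x":-0.05,"y":1.15,"z":-0.1,"gripper":-1},
  {"rx":0,"ry":-0.007,"rz":0,"x":-0.05,"y":1.2,"z":-0.1,"gripper":-1},
  {"rx":0,"ry":-0.007,"rz":0,"x":-0.05,"y":1.2,"z":-0.1,"gripper":-1},
])

```text
clock: 11.97
position: [0.5113, 0.076, 0.0099]
tool_rot: [-1.571, 0.001, -0.066]
force: [-2.3, 0.5, 8.1]
grip_width: 0.0424
```

arm_command([
  {"rx":0,"ry":0,"rz":0,"x":0,"y":0,"z":0,"gripper":-1},
  {"rx":0,"ry":0,"rz":0,"x":0,"y":0,"z":0,"gripper":-1},
  {"rx":0,"ry":0,"rz":0,"x":0,"y":0,"z":0,"gripper":-1},
])

```text
clock: 12.22
position: [0.5113, 0.076, 0.0099]
tool_rot: [-1.571, 0.0, -0.066]
force: [-2.9, 0.0, 8.7]
grip_width: 0.0424
```

arm_command([
  {"rx":0,"ry":0,"rz":0,"x":0,"y":-0.1,"z":0,"gripper":-1},
  {"rx":0,"ry":0,"rz":0,"x":0,"y":-0.1,"z":0,"gripper":0.5},
  {"rx":0,"ry":0,"rz":0,"x":0,"y":-0.1,"z":0,"gripper":0.5},
  {"rx":0,"ry":0,"rz":0,"x":0,"y":-0.1,"z":0,"gripper":0.5},
  {"rx":0,"ry":0,"rz":0,"x":0,"y":-2,"z":0,"gripper":0.5},
])

```text
clock: 12.63
position: [0.5101, 0.0757, 0.0278]
tool_rot: [-1.572, 0.003, -0.066]
force: [-0.7, 0.3, -0.7]
grip_width: 0.0641
```

arm_command([
  {"rx":0,"ry":0,"rz":0,"x":0,"y":-3,"z":0,"gripper":0.5},
  {"rx":0,"ry":0,"rz":0,"x":0,"y":-7,"z":0,"gripper":0.5},
  {"rx":0,"ry":0,"rz":0,"x":0,"y":-11,"z":0,"gripper":0.5},
  {"rx":0,"ry":0,"rz":0,"x":0,"y":-13,"z":-4,"gripper":0.5},
  {"rx":0,"ry":0,"rz":0,"x":-2,"y":-13,"z":-8,"gripper":1},
])

```text
clock: 13.05
position: [0.4926, 0.0031, 0.1632]
tool_rot: [-1.569, -0.007, -0.061]
force: [0.1, -2.3, 0.4]
grip_width: 0.0746
```

arm_command([
  {"rx":0,"ry":0,"rz":0,"x":-1,"y":0,"z":-4,"gripper":1},
  {"rx":0,"ry":0,"rz":0,"x":-2,"y":0,"z":-8,"gripper":1},
  {"rx":0,"ry":0,"rz":0,"x":-3,"y":0,"z":-12,"gripper":1},
  {"rx":0,"ry":0,"rz":0,"x":-4,"y":0,"z":-16,"gripper":1},
  {"rx":0,"ry":0,"rz":0,"x":-5,"y":0,"z":-19,"gripper":1},
])

```text
clock: 13.47
position: [0.4253, -0.1868, 0.1599]
tool_rot: [-1.571, -0.001, -0.068]
force: [0.7, -0.6, -0.9]
grip_width: 0.0851
```

```bash
python3 - <<'E'
from h import *
o=look('9'); cartons(o)
st()
plan([.418,-.332,.06],[-np.pi/2,0,np.radians(-25.9)])
E
```

```text
side p0.84 [ 417.9 -332.6] size [44.2 57.6] short-axis deg -25.6 ztop 0.0119
side p0.80 [ 567.2 -321.9] size [44.7 56.3] short-axis deg 15.0 ztop 0.0118
top p0.83 [510.5  75.5] size [44.3 55.3] short-axis deg -5.4 ztop 0.0165
top p0.31 [729.6  -9.1] size [19.7 59. ] short-axis deg -4.0 ztop 0.0194
t13.77 pos [ 0.4269 -0.1831  0.1596] rot [-1.57   0.    -0.065] F [-0.5 -0.1 -0.8] w0.0854
shift cm [  0.08   9.95 -14.92] rotvec [-0.     0.387 -0.   ]
```

View pics/top9.png

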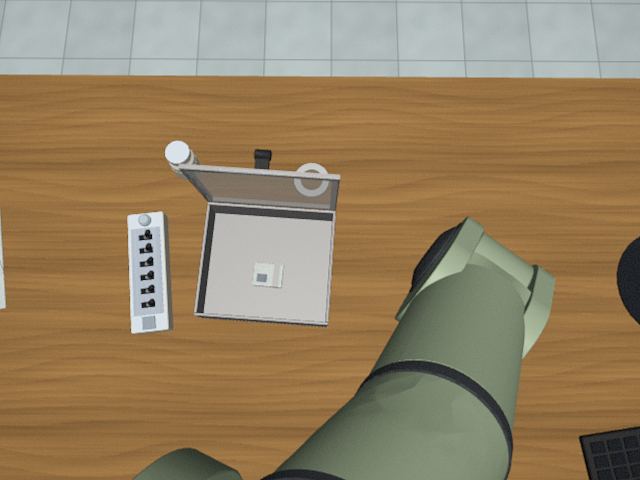

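Carton A lies flat in the box (top view about 267,275). Now carton B.

arm_command([
  {"rx":0,"ry":0.1,"rz":0,"x":0,"y":1,"z":-3.5,"gripper":1},
  {"rx":0,"ry":0.2,"rz":0,"x":0,"y":3,"z":-7,"gripper":1},
  {"rx":0,"ry":0.3,"rz":0,"x":0.1,"y":5,"z":-10.5,"gripper":1},
  {"rx":0,"ry":0.387,"rz":0,"x":0.1,"y":7.5,"z":-14,"gripper":1},
  {"rx":0,"ry":0.387,"rz":0,"x":0.1,"y":9.9,"z":-14.9,"gripper":1},
])

```text
clock: 14.18
position: [0.4178, -0.3364, 0.0596]
tool_rot: [-1.573, -0.002, -0.46]
force: [1.0, -0.9, -0.1]
grip_width: 0.0854
```

arm_command([
  {"rx":0,"ry":0,"rz":0,"x":0,"y":0,"z":0,"gripper":1},
  {"rx":0,"ry":0,"rz":0,"x":0,"y":0,"z":0,"gripper":1},
  {"rx":0,"ry":0,"rz":0,"x":0,"y":0,"z":0,"gripper":1},
])

```text
clock: 14.43
position: [0.4185, -0.3314, 0.0613]
tool_rot: [-1.57, -0.0, -0.451]
force: [-1.1, -0.8, 0.0]
grip_width: 0.0855
```

```bash
python3 - <<'E'
from h import *
st()
plan([.418,-.332,.0025],[-np.pi/2,0,np.radians(-25.7)])
o=look('10'); cartons(o)
E
```

```text
t14.43 pos [ 0.4185 -0.3314  0.0613] rot [-1.57  -0.    -0.451] F [-1.1 -0.8  0. ] w0.0855
shift cm [-0.02  5.88 -0.08] rotvec [-0.001 -0.002  0.   ]
side p0.92 [ 418.4 -332.5] size [44.3 58.6] short-axis deg -25.8 ztop 0.0118
side p0.88 [ 567.4 -321.7] size [45.7 56.5] short-axis deg 16.4 ztop 0.0118
top p0.96 [509.8  76.3] size [41.7 54.4] short-axis deg -5.2 ztop 0.0169
top p0.80 [ 567.3 -319.7] size [44.5 55.1] short-axis deg 15.6 ztop 0.0121
```

arm_command([
  {"rx":0,"ry":0,"rz":0,"x":0,"y":2.5,"z":-0.05,"gripper":0.6},
  {"rx":0,"ry":0,"rz":0,"x":0,"y":4.5,"z":-0.05,"gripper":0.5},
  {"rx":0,"ry":0,"rz":0,"x":0,"y":5.6,"z":-0.05,"gripper":0.4},
  {"rx":0,"ry":0,"rz":0,"x":0,"y":5.9,"z":-0.05,"gripper":0.2},
  {"rx":0,"ry":0,"rz":0,"x":0,"y":5.9,"z":-0.05,"gripper":0},
])

```text
clock: 15.15
position: [0.4172, -0.3331, 0.0015]
tool_rot: [-1.571, 0.001, -0.453]
force: [0.4, -0.0, -0.8]
grip_width: 0.0433
```

arm_command([
  {"rx":0,"ry":0,"rz":0,"x":0,"y":0,"z":0,"gripper":-1},
  {"rx":0,"ry":0,"rz":0,"x":0,"y":0,"z":0,"gripper":-1},
  {"rx":0,"ry":0,"rz":0,"x":0,"y":0,"z":0,"gripper":-1},
  {"rx":0,"ry":0,"rz":0,"x":0,"y":0,"z":0,"gripper":-1},
])

```text
clock: 15.48
position: [0.4178, -0.3333, 0.0023]
tool_rot: [-1.571, -0.001, -0.453]
force: [-0.1, -0.7, -0.5]
grip_width: 0.0426
```

arm_command([
  {"rx":0,"ry":0,"rz":0,"x":0,"y":-2,"z":0,"gripper":-1},
  {"rx":0,"ry":0,"rz":0,"x":0,"y":-5,"z":0,"gripper":-1},
  {"rx":0,"ry":0,"rz":0,"x":0,"y":-9,"z":0,"gripper":-1},
  {"rx":0,"ry":0,"rz":0,"x":0,"y":-13,"z":0,"gripper":-1},
  {"rx":0,"ry":0,"rz":0,"x":0,"y":-15,"z":0,"gripper":-1},
])

```text
clock: 15.9
position: [0.4179, -0.334, 0.1558]
tool_rot: [-1.571, -0.004, -0.454]
force: [0.7, -0.7, 0.5]
grip_width: 0.0429
```

```bash
python3 - <<'E'
from h import *
o=look('11'); cartons(o)
st()
plan([.4635,-.085,.16],[-np.pi/2,0,-.0663])
E
```

```text
side p0.96 [ 567.2 -321.6] size [45.7 56.9] short-axis deg 16.0 ztop 0.0120
side p0.79 [ 418.3 -333.8] size [44.  57.7] short-axis deg -26.2 ztop 0.1662
top p0.92 [ 422.8 -319.5] size [28.8 41. ] short-axis deg 62.5 ztop 0.1684
top p0.77 [509.9  75.5] size [43.  55.9] short-axis deg -5.3 ztop 0.0167
top p0.62 [ 567.4 -320.1] size [44.5 57.2] short-axis deg 15.1 ztop 0.0123
t16.20 pos [ 0.4172 -0.3327  0.1509] rot [-1.571e+00  1.000e-03 -4.530e-01] F [ 0.1 -0.3 -0.4] w0.0426
shift cm [-6.67 -0.9  24.3 ] rotvec [-0.    -0.387 -0.001]
```

```bash
cat >> h.py <<'E'
def pile(n,W,zlo,zhi,c=(.51,.076),r=.05):
    P=W.reshape(-1,3);P=P[~np.isnan(P).any(1)]
    m=(np.hypot(P[:,0]-c[0],P[:,1]-c[1])<r)&(P[:,2]>zlo)&(P[:,2]<zhi); Q=P[m]
    if len(Q)<30: print(n,'few',len(Q));return
    R=cv2.minAreaRect((Q[:,:2]*1000).astype(np.float32)); 
    # min-trimmed fit: search angle for smallest 1-99% extents
    best=None
    for a in np.radians(np.arange(-15,15,.25)):
        u=Q[:,0]*np.cos(a)+Q[:,1]*np.sin(a); v=-Q[:,0]*np.sin(a)+Q[:,1]*np.cos(a)
        lo,hi=np.percentile(u,[1,99]),np.percentile(v,[1,99]); e=lo[1]-lo[0]+hi[1]-hi[0]
        if best is None or e<best[0]: best=(e,np.degrees(a),lo,hi,a)
    e,ad,lo,hi,a=best; cu,cv=lo.mean(),hi.mean()
    print(n,len(Q),'minrect',np.round(R[0],1),np.round(R[1],1),round(R[2],1),'| trim ang %.2f'%ad,'size',np.diff(lo).round(4),np.diff(hi).round(4),'c',np.round([cu*np.cos(a)-cv*np.sin(a),cu*np.sin(a)+cv*np.cos(a)],4),'z',np.median(Q[:,2]).round(4))
E
python3 - <<'E'
from h import *
im,d=bot.grab_frame('top'); W=cloud('top',d); pile('top',W,.011,.022)
cv2.imwrite('pics/crop12.png',cv2.resize(im[190:340,190:345,::-1],None,fx=5,fy=5,interpolation=cv2.INTER_CUBIC)[:600,:775])
E
```

```text
top 653 minrect [510.6  75.7] [56.2 44.4] 84.9 | trim ang -5.75 size [0.0435] [0.0549] c [0.5104 0.0757] z 0.0166
```

View pics/crop12.png

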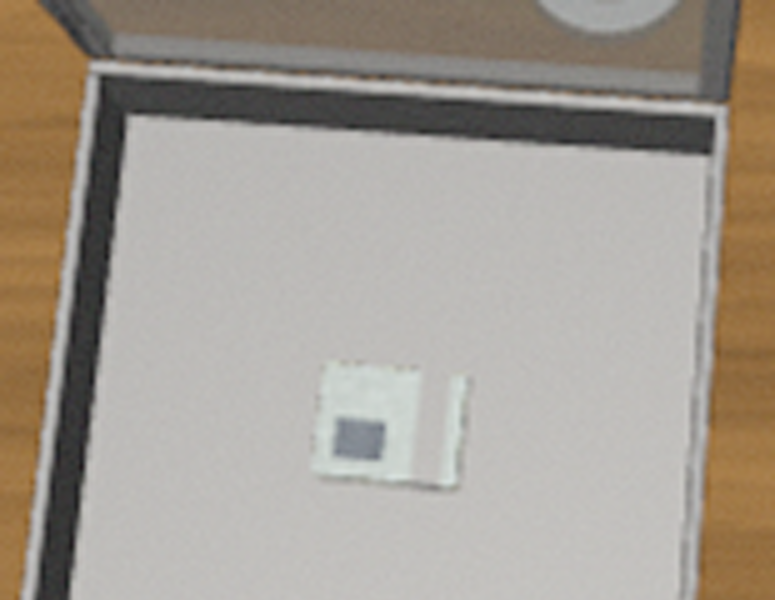

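arm_command([
  {"rx":0,"ry":0,"rz":0,"x":-1,"y":-0.5,"z":3.5,"gripper":-1},
  {"rx":0,"ry":-0.1,"rz":0,"x":-2,"y":-1,"z":7,"gripper":-1},
  {"rx":0,"ry":-0.2,"rz":0,"x":-3,"y":-1,"z":10.5,"gripper":-1},
  {"rx":0,"ry":-0.3,"rz":0,"x":-4,"y":-1,"z":14,"gripper":-1},
  {"rx":0,"ry":-0.36,"rz":0,"x":-5,"y":-1,"z":17.5,"gripper":-1},
])

```text
clock: 16.67
position: [0.4487, -0.1523, 0.1611]
tool_rot: [-1.571, 0.001, -0.088]
force: [1.4, 0.3, 0.4]
grip_width: 0.0429
```

```bash
python3 - <<'E'
from h import *
st()
plan([.511,.0748,.1],[-np.pi/2,0,-.09])
E
```

```text
t16.67 pos [ 0.4487 -0.1523  0.1611] rot [-1.571e+00  1.000e-03 -8.800e-02] F [1.4 0.3 0.4] w0.0429
shift cm [ 4.22  6.1  23.17] rotvec [ 0.     0.002 -0.001]
```

arm_command([
  {"rx":0,"ry":0,"rz":0,"x":1,"y":0,"z":4,"gripper":-1},
  {"rx":0,"ry":0,"rz":0,"x":2,"y":0,"z":8,"gripper":-1},
  {"rx":0,"ry":0,"rz":0,"x":3,"y":0,"z":12,"gripper":-1},
  {"rx":0,"ry":0,"rz":0,"x":4,"y":0,"z":16,"gripper":-1},
  {"rx":0,"ry":0,"rz":0,"x":4.2,"y":0,"z":20,"gripper":-1},
])

```text
clock: 17.08
position: [0.5102, 0.0433, 0.1609]
tool_rot: [-1.572, 0.0, -0.093]
force: [0.7, -0.7, -0.3]
grip_width: 0.0424
```

arm_command([
  {"rx":0,"ry":0,"rz":0,"x":0,"y":1,"z":2.5,"gripper":-1},
  {"rx":0,"ry":0,"rz":0,"x":0,"y":3,"z":2.5,"gripper":-1},
  {"rx":0,"ry":0,"rz":0,"x":0,"y":5,"z":2.5,"gripper":-1},
  {"rx":0,"ry":0,"rz":0,"x":0,"y":5,"z":2.5,"gripper":-1},
  {"rx":0,"ry":0,"rz":0,"x":0,"y":5,"z":2.5,"gripper":-1},
])

```text
clock: 17.5
position: [0.5111, 0.0655, 0.1108]
tool_rot: [-1.572, 0.003, -0.094]
force: [-0.3, -0.5, 0.5]
grip_width: 0.0426
```

```bash
python3 - <<'E'
from h import *
o=look('13'); cartons(o)
st()
plan([.511,.0748,.035],[-np.pi/2,0,-.09])
E
```

```text
side p0.96 [ 567.9 -321.3] size [46.1 57.1] short-axis deg 15.7 ztop 0.0118
side p0.80 [510.3  74.5] size [45.2 57.1] short-axis deg -6.6 ztop 0.0170
side p0.69 [513.1  63.6] size [42.4 61.1] short-axis deg -14.7 ztop 0.1213
top p0.83 [ 567.3 -320.1] size [44.4 56.4] short-axis deg 15.5 ztop 0.0121
t17.80 pos [0.5122 0.0661 0.1124] rot [-1.57e+00 -1.00e-03 -9.30e-02] F [-0.3 -0.1 -0.7] w0.0427
shift cm [-0.21  7.74  0.85] rotvec [-0.001 -0.003  0.001]
```

arm_command([
  {"rx":0,"ry":0,"rz":0,"x":-0.15,"y":3,"z":0.85,"gripper":-1},
  {"rx":0,"ry":0,"rz":0,"x":-0.15,"y":6,"z":0.85,"gripper":-1},
  {"rx":0,"ry":0,"rz":0,"x":-0.15,"y":7.5,"z":0.85,"gripper":-1},
  {"rx":0,"ry":0,"rz":0,"x":-0.15,"y":8.2,"z":0.85,"gripper":-1},
  {"rx":0,"ry":0,"rz":0,"x":-0.15,"y":8.2,"z":0.85,"gripper":-1},
])

```text
clock: 18.22
position: [0.5107, 0.0745, 0.029]
tool_rot: [-1.571, 0.001, -0.093]
force: [0.2, -0.4, -0.2]
grip_width: 0.0427
```

arm_command([
  {"rx":0,"ry":0,"rz":0,"x":0,"y":0,"z":0,"gripper":-1},
  {"rx":0,"ry":0,"rz":0,"x":0,"y":0,"z":0,"gripper":-1},
  {"rx":0,"ry":0,"rz":0,"x":0,"y":0,"z":0,"gripper":-1},
])

```text
clock: 18.47
position: [0.5118, 0.0749, 0.0308]
tool_rot: [-1.57, -0.002, -0.093]
force: [0.4, 0.1, 0.0]
grip_width: 0.0425
```

```bash
python3 - <<'E'
from h import *
st()
plan([.511,.0748,.0197],[-np.pi/2,0,-.09])
E
```

```text
t18.47 pos [0.5118 0.0749 0.0308] rot [-1.57  -0.002 -0.093] F [0.4 0.1 0. ] w0.0425
shift cm [-0.08  1.11 -0.02] rotvec [-0.001 -0.003  0.002]
```

arm_command([
  {"rx":0,"ry":0,"rz":0,"x":-0.05,"y":0.5,"z":0,"gripper":-1},
  {"rx":0,"ry":0,"rz":0,"x":-0.05,"y":0.8,"z":0,"gripper":-1},
  {"rx":0,"ry":0,"rz":0,"x":-0.05,"y":0.95,"z":0,"gripper":-1},
  {"rx":0,"ry":0,"rz":0,"x":-0.05,"y":1.05,"z":0,"gripper":-1},
  {"rx":0,"ry":0,"rz":0,"x":-0.05,"y":1.05,"z":0,"gripper":-1},
])

```text
clock: 18.88
position: [0.5105, 0.0748, 0.0189]
tool_rot: [-1.571, 0.0, -0.093]
force: [-0.1, 0.0, -0.5]
grip_width: 0.0426
```

arm_command([
  {"rx":0,"ry":0,"rz":0,"x":0,"y":0.1,"z":0,"gripper":-1},
  {"rx":0,"ry":0,"rz":0,"x":0,"y":0.1,"z":0,"gripper":-1},
  {"rx":0,"ry":0,"rz":0,"x":0,"y":0.1,"z":0,"gripper":-1},
])

```text
clock: 19.13
position: [0.5107, 0.0748, 0.0184]
tool_rot: [-1.571, -0.0, -0.093]
force: [-1.1, -0.6, 5.5]
grip_width: 0.0427
```

arm_command([
  {"rx":0,"ry":0,"rz":0,"x":0,"y":0,"z":0,"gripper":0.4},
  {"rx":0,"ry":0,"rz":0,"x":0,"y":0,"z":0,"gripper":0.4},
  {"rx":0,"ry":0,"rz":0,"x":0,"y":0,"z":0,"gripper":0.4},
  {"rx":0,"ry":0,"rz":0,"x":0,"y":0,"z":0,"gripper":0.4},
  {"rx":0,"ry":0,"rz":0,"x":0,"y":-2,"z":0,"gripper":0.5},
])

```text
clock: 19.55
position: [0.5092, 0.0746, 0.0361]
tool_rot: [-1.572, 0.004, -0.093]
force: [-0.9, -0.7, -0.2]
grip_width: 0.0637
```

arm_command([
  {"rx":0,"ry":0,"rz":0,"x":0,"y":-3,"z":0,"gripper":0.5},
  {"rx":0,"ry":0,"rz":0,"x":0,"y":-7,"z":0,"gripper":0.5},
  {"rx":0,"ry":0,"rz":0,"x":0,"y":-11,"z":0,"gripper":0.5},
  {"rx":0,"ry":0,"rz":0,"x":0,"y":-13,"z":-4,"gripper":0.5},
  {"rx":0,"ry":0,"rz":0,"x":0,"y":-13,"z":-8,"gripper":1},
])

```text
clock: 19.97
position: [0.5051, -0.0021, 0.1716]
tool_rot: [-1.569, -0.005, -0.087]
force: [1.2, -0.7, 0.1]
grip_width: 0.0745
```

arm_command([
  {"rx":0,"ry":-0.1,"rz":0,"x":1,"y":0,"z":-4,"gripper":1},
  {"rx":0,"ry":-0.2,"rz":0,"x":2,"y":0,"z":-8,"gripper":1},
  {"rx":0,"ry":-0.3,"rz":0,"x":3,"y":0,"z":-12,"gripper":1},
  {"rx":0,"ry":-0.36,"rz":0,"x":4,"y":0,"z":-16,"gripper":1},
  {"rx":0,"ry":-0.36,"rz":0,"x":5,"y":0,"z":-19,"gripper":1},
])

```text
clock: 20.38
position: [0.5349, -0.2013, 0.1684]
tool_rot: [-1.572, -0.0, 0.269]
force: [-0.1, 0.4, 1.0]
grip_width: 0.0853
```

```bash
python3 - <<'E'
from h import *
o=look('14'); cartons(o)
pile('top',o['top'][1],.011,.022);pile('top',o['top'][1],.0235,.034)
im=o['top'][0]
cv2.imwrite('pics/crop14.png',cv2.resize(im[190:340,190:345,::-1],None,fx=5,fy=5,interpolation=cv2.INTER_CUBIC)[:600,:775])
st()
plan([.5674,-.3204,.06],[-np.pi/2,0,np.radians(15.5)])
E
```

```text
side p0.72 [ 567.4 -321. ] size [45.7 56.8] short-axis deg 15.6 ztop 0.0117
side p0.58 [509.6  75.1] size [43.7 59.1] short-axis deg -5.9 ztop 0.0290
top p0.83 [509.8  76. ] size [44.5 56.1] short-axis deg -5.5 ztop 0.0286
top few 20
top 670 minrect [510.   76.2] [56.4 44.9] 84.1 | trim ang -5.75 size [0.0433] [0.0548] c [0.5097 0.076 ] z 0.0284
t20.68 pos [ 0.5353 -0.1964  0.1679] rot [-1.57   0.     0.268] F [ 0.5 -0.  -0.3] w0.0857
shift cm [ -0.19  10.78 -12.81] rotvec [-0.001 -0.003 -0.   ]
```

View pics/crop14.png

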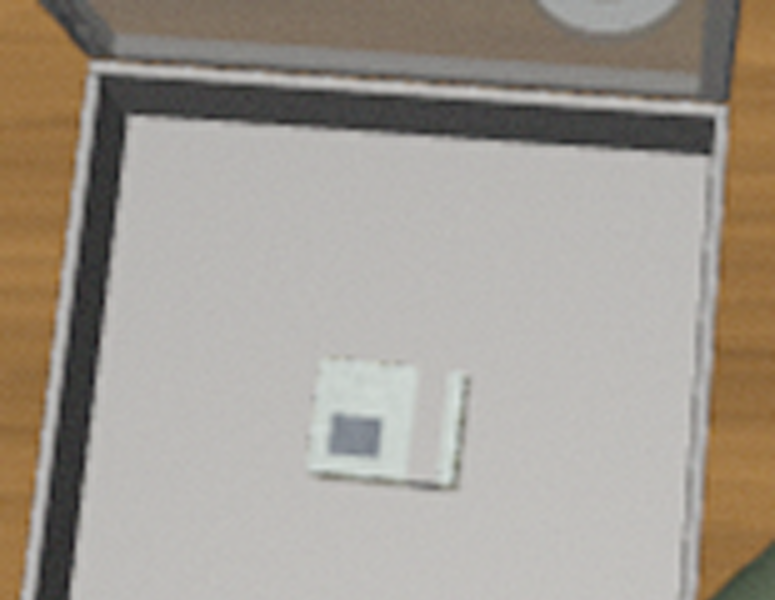

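View pics/side14.png

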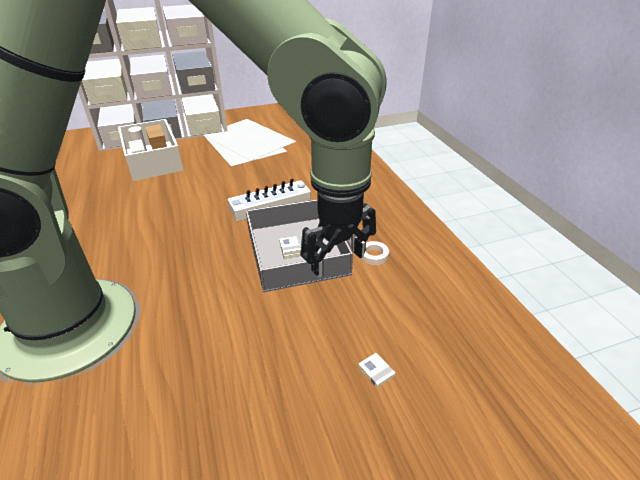

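Two stacked, aligned within about 1 mm. Now the third at (375,368).

arm_command([
  {"rx":0,"ry":0,"rz":0,"x":-0.2,"y":1,"z":-4,"gripper":1},
  {"rx":0,"ry":0,"rz":0,"x":-0.2,"y":4,"z":-7,"gripper":1},
  {"rx":0,"ry":0,"rz":0,"x":-0.2,"y":7,"z":-10,"gripper":1},
  {"rx":0,"ry":0,"rz":0,"x":-0.2,"y":10,"z":-12.4,"gripper":1},
  {"rx":0,"ry":0,"rz":0,"x":-0.2,"y":10.8,"z":-12.8,"gripper":1},
])

```text
clock: 21.1
position: [0.5658, -0.3233, 0.0556]
tool_rot: [-1.569, 0.004, 0.266]
force: [-0.7, -0.3, -0.2]
grip_width: 0.0857
```

arm_command([
  {"rx":0,"ry":0,"rz":0,"x":0,"y":0,"z":0,"gripper":1},
  {"rx":0,"ry":0,"rz":0,"x":0,"y":0,"z":0,"gripper":1},
  {"rx":0,"ry":0,"rz":0,"x":0,"y":0,"z":0,"gripper":1},
])

```text
clock: 21.35
position: [0.5682, -0.3199, 0.0615]
tool_rot: [-1.571, -0.001, 0.269]
force: [0.3, -0.3, -0.0]
grip_width: 0.0855
```

```bash
python3 - <<'E'
from h import *
o=look('15'); cartons(o)
st()
plan([.5674,-.3208,.002],[-np.pi/2,0,np.radians(15.5)])
E
```

```text
side p0.74 [509.5  75. ] size [43.9 58.9] short-axis deg -5.3 ztop 0.0289
side p0.59 [ 567.7 -321.3] size [46.1 58.4] short-axis deg 17.5 ztop 0.0118
top p0.58 [509.7  76.1] size [44.8 56.2] short-axis deg -6.1 ztop 0.0285
t21.65 pos [ 0.5677 -0.3211  0.0609] rot [-1.571e+00 -1.000e-03  2.680e-01] F [0.2 0.2 0.6] w0.0852
shift cm [-0.03  5.89  0.04] rotvec [ 0.001 -0.003  0.001]
```

arm_command([
  {"rx":0,"ry":0,"rz":0,"x":0,"y":2.5,"z":0.05,"gripper":0.6},
  {"rx":0,"ry":0,"rz":0,"x":0,"y":4.5,"z":0.05,"gripper":0.5},
  {"rx":0,"ry":0,"rz":0,"x":0,"y":5.6,"z":0.05,"gripper":0.4},
  {"rx":0,"ry":0,"rz":0,"x":0,"y":5.9,"z":0.05,"gripper":0.2},
  {"rx":0,"ry":0,"rz":0,"x":0,"y":5.9,"z":0.05,"gripper":0},
])

```text
clock: 22.07
position: [0.5669, -0.321, 0.0008]
tool_rot: [-1.57, 0.001, 0.267]
force: [0.3, 0.2, -0.3]
grip_width: 0.0433
```

arm_command([
  {"rx":0,"ry":0,"rz":0,"x":0,"y":0,"z":0,"gripper":-1},
  {"rx":0,"ry":0,"rz":0,"x":0,"y":0,"z":0,"gripper":-1},
  {"rx":0,"ry":0,"rz":0,"x":0,"y":0,"z":0,"gripper":-1},
  {"rx":0,"ry":0,"rz":0,"x":0,"y":0,"z":0,"gripper":-1},
])

```text
clock: 22.4
position: [0.5675, -0.3212, 0.0019]
tool_rot: [-1.571, -0.001, 0.267]
force: [-0.2, 0.4, -0.4]
grip_width: 0.0422
```

arm_command([
  {"rx":0,"ry":0,"rz":0,"x":0,"y":-2,"z":0,"gripper":-1},
  {"rx":0,"ry":0,"rz":0,"x":0,"y":-5,"z":0,"gripper":-1},
  {"rx":0,"ry":0,"rz":0,"x":0,"y":-9,"z":0,"gripper":-1},
  {"rx":0,"ry":0,"rz":0,"x":0,"y":-13,"z":0,"gripper":-1},
  {"rx":0,"ry":0,"rz":0,"x":0,"y":-16,"z":0,"gripper":-1},
])

```text
clock: 22.82
position: [0.5674, -0.3215, 0.1647]
tool_rot: [-1.572, -0.002, 0.267]
force: [0.2, -0.3, 0.6]
grip_width: 0.0427
```

```bash
python3 - <<'E'
from h import *
o=look('16'); cartons(o)
st()
plan([.51,.0755,.14],[-np.pi/2,0,-.094])
E
```

```text
side p0.81 [ 569.4 -325.3] size [49.8 50.2] short-axis deg 16.5 ztop 0.1759
side p0.77 [509.5  75.1] size [43.7 60. ] short-axis deg -4.9 ztop 0.0289
side p0.48 [505.9  49.3] size [ 6.6 35.9] short-axis deg 84.7 ztop 0.0142
top p0.77 [509.8  76.1] size [44.8 56.1] short-axis deg -4.8 ztop 0.0286
t23.12 pos [ 0.5667 -0.3206  0.1603] rot [-1.57e+00  1.00e-03  2.67e-01] F [ 0.2 -0.7 -0.3] w0.0429
shift cm [ 4.98  2.06 39.71] rotvec [-0.001  0.361 -0.001]
```

View pics/side16.png

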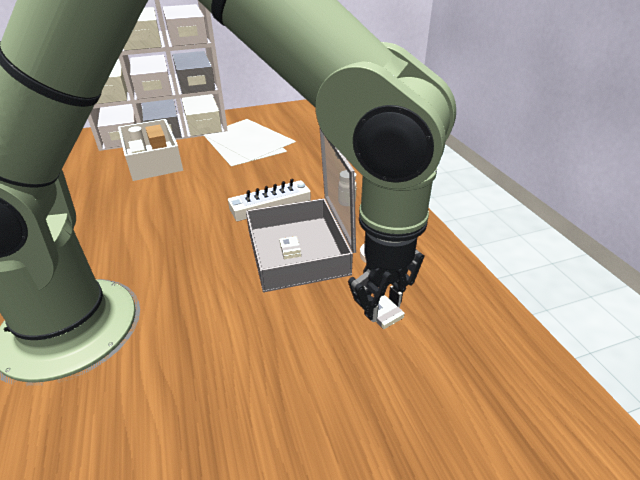

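arm_command([
  {"rx":0,"ry":0.05,"rz":0,"x":0,"y":0,"z":3,"gripper":-1},
  {"rx":0,"ry":0.15,"rz":0,"x":0,"y":0,"z":7,"gripper":-1},
  {"rx":0,"ry":0.25,"rz":0,"x":0.5,"y":0,"z":11,"gripper":-1},
  {"rx":0,"ry":0.35,"rz":0,"x":1,"y":0,"z":15,"gripper":-1},
  {"rx":0,"ry":0.361,"rz":0,"x":1.5,"y":0,"z":19,"gripper":-1},
])

```text
clock: 23.53
position: [0.5302, -0.1321, 0.16]
tool_rot: [-1.571, 0.002, -0.101]
force: [1.3, -0.2, -0.3]
grip_width: 0.0426
```

```bash
python3 - <<'E'
from h import *
st()
plan([.51,.0755,.14],[-np.pi/2,0,-.094])
E
```

```text
t23.53 pos [ 0.5302 -0.1321  0.16  ] rot [-1.571  0.002 -0.101] F [ 1.3 -0.2 -0.3] w0.0426
shift cm [-4.1   2.   20.45] rotvec [ 0.    -0.007 -0.002]
```

arm_command([
  {"rx":0,"ry":0,"rz":0,"x":-1,"y":0,"z":4,"gripper":-1},
  {"rx":0,"ry":0,"rz":0,"x":-2,"y":0,"z":8,"gripper":-1},
  {"rx":0,"ry":0,"rz":0,"x":-3,"y":0,"z":12,"gripper":-1},
  {"rx":0,"ry":0,"rz":0,"x":-4,"y":0,"z":16,"gripper":-1},
  {"rx":0,"ry":0,"rz":0,"x":-4,"y":0,"z":19.8,"gripper":-1},
])

```text
clock: 23.95
position: [0.508, 0.0691, 0.1602]
tool_rot: [-1.571, 0.003, -0.094]
force: [1.4, 0.9, 0.1]
grip_width: 0.0427
```

arm_command([
  {"rx":0,"ry":0,"rz":0,"x":0,"y":3,"z":0,"gripper":-1},
  {"rx":0,"ry":0,"rz":0,"x":0,"y":6,"z":0,"gripper":-1},
  {"rx":0,"ry":0,"rz":0,"x":0,"y":7,"z":0,"gripper":-1},
  {"rx":0,"ry":0,"rz":0,"x":0,"y":7,"z":0,"gripper":-1},
  {"rx":0,"ry":0,"rz":0,"x":0,"y":7,"z":0,"gripper":-1},
])

```text
clock: 24.37
position: [0.5101, 0.066, 0.0912]
tool_rot: [-1.572, 0.001, -0.096]
force: [-0.5, -0.0, -0.2]
grip_width: 0.0428
```

```bash
python3 - <<'E'
from h import *
o=look('17'); cartons(o)
st()
plan([.5103,.0757,.042],[-np.pi/2,0,-.096])
E
```

```text
side p0.89 [509.9  74.9] size [44.  57.8] short-axis deg -6.5 ztop 0.0289
side p0.73 [513.6  63.8] size [44.9 64.3] short-axis deg -15.7 ztop 0.1025
top p0.59 [496.6  44.2] size [11.2 24. ] short-axis deg 75.6 ztop 0.1029
t24.67 pos [0.5107 0.067  0.092 ] rot [-1.57e+00 -1.00e-03 -9.40e-02] F [-0.2  0.7 -0.6] w0.0425
shift cm [-0.13  5.    0.86] rotvec [-0.001  0.002  0.001]
```

arm_command([
  {"rx":0,"ry":0,"rz":0,"x":-0.05,"y":2,"z":0.8,"gripper":-1},
  {"rx":0,"ry":0,"rz":0,"x":-0.05,"y":4,"z":0.8,"gripper":-1},
  {"rx":0,"ry":0,"rz":0,"x":-0.05,"y":4.8,"z":0.8,"gripper":-1},
  {"rx":0,"ry":0,"rz":0,"x":-0.05,"y":5,"z":0.8,"gripper":-1},
  {"rx":0,"ry":0,"rz":0,"x":-0.05,"y":5,"z":0.8,"gripper":-1},
])

```text
clock: 25.08
position: [0.5105, 0.0746, 0.0413]
tool_rot: [-1.571, 0.0, -0.095]
force: [-0.1, -0.9, -0.2]
grip_width: 0.0428
```

arm_command([
  {"rx":0,"ry":0,"rz":0,"x":0,"y":0,"z":0,"gripper":-1},
  {"rx":0,"ry":0,"rz":0,"x":0,"y":0,"z":0,"gripper":-1},
  {"rx":0,"ry":0,"rz":0,"x":0,"y":0,"z":0,"gripper":-1},
  {"rx":0,"ry":0,"rz":0,"x":0,"y":0,"z":0,"gripper":-1},
])

```text
clock: 25.42
position: [0.5108, 0.0751, 0.0416]
tool_rot: [-1.571, -0.001, -0.094]
force: [0.1, 0.2, -1.1]
grip_width: 0.043
```

```bash
python3 - <<'E'
from h import *
st()
plan([.5109,.0749,.0308],[-np.pi/2,0,-.096])
E
```

```text
t25.42 pos [0.5108 0.0751 0.0416] rot [-1.571e+00 -1.000e-03 -9.400e-02] F [ 0.1  0.2 -1.1] w0.0430
shift cm [ 0.02  1.08 -0.02] rotvec [-0.     0.002  0.001]
```

arm_command([
  {"rx":0,"ry":0,"rz":0,"x":0,"y":0.5,"z":0,"gripper":-1},
  {"rx":0,"ry":0,"rz":0,"x":0,"y":0.8,"z":0,"gripper":-1},
  {"rx":0,"ry":0,"rz":0,"x":0,"y":1,"z":0,"gripper":-1},
  {"rx":0,"ry":0,"rz":0,"x":0,"y":1.1,"z":0,"gripper":-1},
  {"rx":0,"ry":0,"rz":0,"x":0,"y":1.1,"z":0,"gripper":-1},
])

```text
clock: 25.83
position: [0.5104, 0.075, 0.0298]
tool_rot: [-1.571, 0.0, -0.094]
force: [0.2, -0.2, -0.7]
grip_width: 0.0427
```

arm_command([
  {"rx":0,"ry":0,"rz":0,"x":0,"y":0.05,"z":0,"gripper":-1},
  {"rx":0,"ry":0,"rz":0,"x":0,"y":0.05,"z":0,"gripper":-1},
  {"rx":0,"ry":0,"rz":0,"x":0,"y":0.05,"z":0,"gripper":-1},
])

```text
clock: 26.08
position: [0.5106, 0.0751, 0.0297]
tool_rot: [-1.571, -0.0, -0.094]
force: [-0.5, -0.1, -0.6]
grip_width: 0.0429
```

arm_command([
  {"rx":0,"ry":0,"rz":0,"x":0,"y":0.1,"z":0,"gripper":-1},
  {"rx":0,"ry":0,"rz":0,"x":0,"y":0.15,"z":0,"gripper":-1},
  {"rx":0,"ry":0,"rz":0,"x":0,"y":0.15,"z":0,"gripper":-1},
])

```text
clock: 26.33
position: [0.5106, 0.0751, 0.0294]
tool_rot: [-1.57, -0.0, -0.094]
force: [-9.2, -0.8, 36.1]
grip_width: 0.0429
```

arm_command([
  {"rx":0,"ry":0,"rz":0,"x":0,"y":-0.15,"z":0,"gripper":-1},
  {"rx":0,"ry":0,"rz":0,"x":0,"y":-0.12,"z":0,"gripper":-1},
  {"rx":0,"ry":0,"rz":0,"x":0,"y":-0.12,"z":0,"gripper":-1},
])

```text
clock: 26.58
position: [0.5107, 0.0751, 0.0295]
tool_rot: [-1.571, -0.001, -0.094]
force: [-1.2, 0.9, 10.5]
grip_width: 0.0426
```

arm_command([
  {"rx":0,"ry":0,"rz":0,"x":0,"y":-0.05,"z":0,"gripper":0.4},
  {"rx":0,"ry":0,"rz":0,"x":0,"y":-0.05,"z":0,"gripper":0.4},
  {"rx":0,"ry":0,"rz":0,"x":0,"y":-0.05,"z":0,"gripper":0.4},
  {"rx":0,"ry":0,"rz":0,"x":0,"y":-0.05,"z":0,"gripper":0.4},
  {"rx":0,"ry":0,"rz":0,"x":0,"y":-2,"z":0,"gripper":0.5},
])

```text
clock: 27.0
position: [0.5091, 0.0748, 0.0473]
tool_rot: [-1.572, 0.004, -0.094]
force: [-0.4, -0.6, -0.1]
grip_width: 0.0641
```

arm_command([
  {"rx":0,"ry":0,"rz":0,"x":0,"y":-3,"z":0,"gripper":0.5},
  {"rx":0,"ry":0,"rz":0,"x":0,"y":-7,"z":0,"gripper":0.5},
  {"rx":0,"ry":0,"rz":0,"x":0,"y":-11,"z":0,"gripper":0.5},
  {"rx":0,"ry":0,"rz":0,"x":0,"y":-15,"z":-3,"gripper":0.5},
  {"rx":0,"ry":0,"rz":0,"x":0,"y":-18,"z":-6,"gripper":0.5},
])

```text
clock: 27.42
position: [0.5055, 0.0222, 0.2248]
tool_rot: [-1.57, -0.001, -0.091]
force: [0.4, 0.4, -0.1]
grip_width: 0.064
```

arm_command([
  {"rx":0,"ry":0,"rz":0,"x":0,"y":0,"z":-4,"gripper":0.5},
  {"rx":0,"ry":0,"rz":0,"x":0,"y":0,"z":-8,"gripper":0.5},
  {"rx":0,"ry":0,"rz":0,"x":0,"y":0,"z":-11,"gripper":0.5},
])

```text
clock: 27.67
position: [0.4946, -0.0907, 0.2235]
tool_rot: [-1.571, -0.001, -0.095]
force: [-0.1, -1.2, -0.7]
grip_width: 0.0638
```

```bash
python3 - <<'E'
from h import *
o=look('18'); cartons(o)
pile('top',o['top'][1],.011,.0345);pile('top',o['top'][1],.0355,.05);pile('side',o['side'][1],.0355,.05)
im=o['top'][0]
a=cv2.resize(im[240:310,235:305,::-1],(390,390),interpolation=cv2.INTER_CUBIC)
im=o['side'][0]
b=cv2.resize(im[220:275,260:315,::-1],(390,390),interpolation=cv2.INTER_CUBIC)
cv2.imwrite('pics/crop18.png',np.hstack([a,b]))
st()
E
```

```text
side p0.58 [509.2  73.1] size [43.9 58.9] short-axis deg -6.0 ztop 0.0408
top p0.84 [509.7  74.8] size [44.2 55.9] short-axis deg -5.0 ztop 0.0406
top p0.32 [731.9 246.7] size [44.7 45. ] short-axis deg -86.8 ztop 0.0942
top 45 minrect [505.5  75.1] [56.  36.1] 84.0 | trim ang -5.75 size [0.0348] [0.0556] c [0.5048 0.075 ] z 0.0257
top 683 minrect [509.6  74.8] [56.3 44.5] 84.3 | trim ang -4.50 size [0.0434] [0.0549] c [0.5096 0.0747] z 0.0404
side 272 minrect [509.2  73.1] [58.9 43.9] 84.0 | trim ang -7.25 size [0.043] [0.0572] c [0.5093 0.0731] z 0.0408
t27.97 pos [ 0.4952 -0.087   0.2226] rot [-1.571  0.    -0.093] F [ 0.4  0.1 -0.1] w0.0640
```

View pics/crop18.png

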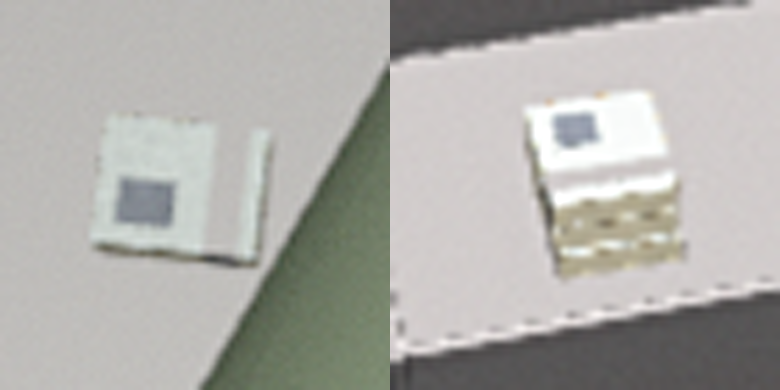

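View pics/side18.png

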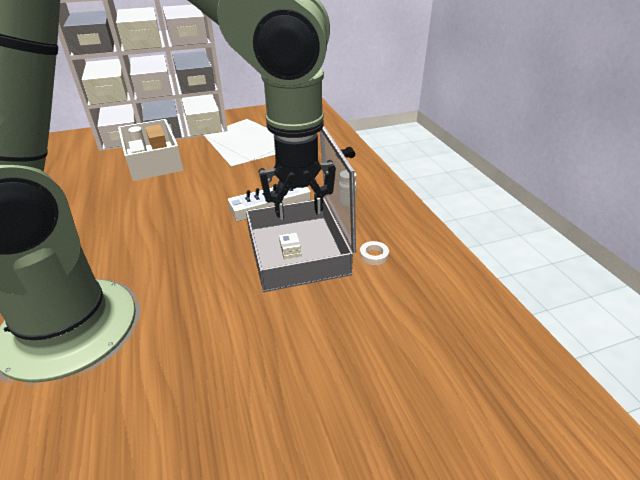

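```bash
python3 - <<'E'
from h import *
o=look('19')
for n in o:
    im,W=o[n]; P=W.reshape(-1,3); P=P[~np.isnan(P).any(1)]
    # grip points: beyond the lid plane in +x
    bx=np.array([np.cos(-.0663),np.sin(-.0663)]); by=np.array([-bx[1],bx[0]])
    u=(P[:,:2]-[.527,.075])@bx; v=(P[:,:2]-[.527,.075])@by
    m=(u>.1)&(u<.2)&(abs(v)<.125)&(P[:,2]>.10)&(P[:,2]<.3); Q=np.c_[u,v,P[:,2]][m]
    L=Q[abs(Q[:,1])>.03]; k=np.polyfit(L[:,2],L[:,0],1); print(n,'lid u vs z slope',k, 'angle',np.pi/2+np.arctan(k[0]), 'zmax',L[:,2].max(),len(L))
    G=Q[(abs(Q[:,1])<.03)&(Q[:,0]-np.polyval(k,Q[:,2])>.015)]
    if len(G)>5: print('  grip u,v,z',G.mean(0).round(4),G.min(0).round(4),G.max(0).round(4),len(G))
print(bot.observe()['qpos'].round(2)); st()
for th in (1.45,1.5,1.55,1.6):
    u=.1075-.19*np.cos(th)+.038*np.sin(th); z=.0685+.19*np.sin(th)+.038*np.cos(th); print(th,u,z,np.array([.527,.075])+u*bx)
plan([.57,-.12,.36],[-np.pi/2,0,1.504])
E
```

```text
side lid u vs z slope [-0.02807152  0.10812731] angle 1.5427321720271634 zmax 0.28430844046282516 701
  grip u,v,z [ 0.1293 -0.0065  0.2634] [ 0.1158 -0.0167  0.2536] [0.1422 0.0147 0.2702] 109
top lid u vs z slope [-0.02301272  0.10642419] angle 1.5477876675577524 zmax 0.28583206862057287 1264
  grip u,v,z [ 0.1283 -0.0007  0.2658] [ 0.1155 -0.0134  0.2583] [0.1422 0.012  0.2725] 263
[-0.45  0.41  0.67  1.95 -0.33  0.89  0.3 ]
t28.07 pos [ 0.4953 -0.0869  0.2226] rot [-1.571  0.    -0.092] F [-0.6  0.7  0.4] w0.0644
1.45 0.1223275674796287 0.26169457353310177 [0.64905881 0.06689562]
1.5 0.13196474117409052 0.2607120611181431 [0.65867481 0.06625715]
1.55 0.141540765756608 0.2592491186524954 [0.6682298  0.06562272]
1.6 0.15103170615282208 0.257309402730437 [0.67769988 0.06499393]
shift cm [  7.74 -13.74  -2.61] rotvec [-0.    -1.596 -0.   ]
```

arm_command([
  {"rx":0,"ry":-0.1,"rz":0,"x":0,"y":-4,"z":-0.5,"gripper":0.6},
  {"rx":0,"ry":-0.22,"rz":0,"x":1,"y":-8,"z":-1,"gripper":0.6},
  {"rx":0,"ry":-0.34,"rz":0,"x":3,"y":-11,"z":-1.5,"gripper":0.6},
  {"rx":0,"ry":-0.46,"rz":0,"x":5,"y":-13.7,"z":-2,"gripper":0.6},
  {"rx":0,"ry":-0.58,"rz":0,"x":7.7,"y":-13.7,"z":-2.5,"gripper":0.6},
])

```text
clock: 28.48
position: [0.5713, -0.1198, 0.3654]
tool_rot: [-1.574, -0.006, 0.494]
force: [1.2, 0.5, 1.5]
grip_width: 0.0683
```

arm_command([
  {"rx":0,"ry":-0.12,"rz":0,"x":1,"y":0,"z":-0.5,"gripper":0.6},
  {"rx":0,"ry":-0.24,"rz":0,"x":2,"y":0,"z":-1,"gripper":0.6},
  {"rx":0,"ry":-0.36,"rz":0,"x":3,"y":0,"z":-1.5,"gripper":0.6},
  {"rx":0,"ry":-0.48,"rz":0,"x":4,"y":0,"z":-2,"gripper":0.6},
  {"rx":0,"ry":-0.6,"rz":0,"x":5,"y":0,"z":-2.5,"gripper":0.6},
])

```text
clock: 28.9
position: [0.626, -0.1177, 0.3594]
tool_rot: [-1.57, 0.0, 1.093]
force: [-0.3, -0.6, 0.0]
grip_width: 0.0681
```

```bash
python3 - <<'E'
from h import *
st()
plan([.661,.0,.35],[-np.pi/2,0,1.504])
print(bot.observe()['qpos'].round(2))
E
```

```text
t28.90 pos [ 0.626  -0.1177  0.3594] rot [-1.57   0.     1.093] F [-0.3 -0.6  0. ] w0.0681
shift cm [12.06  0.95  2.3 ] rotvec [-0.001 -0.411  0.   ]
[-0.19  0.48  0.44  1.41 -0.2   1.3   1.36]
```

arm_command([
  {"rx":0,"ry":-0.12,"rz":0,"x":2,"y":0,"z":0,"gripper":0.6},
  {"rx":0,"ry":-0.24,"rz":0,"x":4.5,"y":0,"z":0.5,"gripper":0.6},
  {"rx":0,"ry":-0.36,"rz":0,"x":7,"y":0,"z":1,"gripper":0.6},
  {"rx":0,"ry":-0.411,"rz":0,"x":9.5,"y":0,"z":1.6,"gripper":0.6},
  {"rx":0,"ry":-0.411,"rz":0,"x":12,"y":0,"z":2.3,"gripper":0.6},
])

```text
clock: 29.32
position: [0.6611, 0.0002, 0.3595]
tool_rot: [-1.57, -0.0, 1.502]
force: [-0.2, 0.9, -0.3]
grip_width: 0.0683
```

arm_command([
  {"rx":0,"ry":0,"rz":0,"x":3,"y":0,"z":0,"gripper":0.6},
  {"rx":0,"ry":0,"rz":0,"x":6,"y":0,"z":0,"gripper":0.6},
  {"rx":0,"ry":0,"rz":0,"x":6.6,"y":0,"z":0,"gripper":0.6},
  {"rx":0,"ry":0,"rz":0,"x":6.6,"y":0,"z":0,"gripper":0.6},
  {"rx":0,"ry":0,"rz":0,"x":6.6,"y":0,"z":0,"gripper":0.6},
])

```text
clock: 29.73
position: [0.6656, 0.0644, 0.3595]
tool_rot: [-1.57, 0.001, 1.498]
force: [-0.7, -0.2, 0.4]
grip_width: 0.0683
```

```bash
python3 - <<'E'
from h import *
o=look('20')
st()
plan([.662,.066,.2435],[-np.pi/2,0,1.504])
E
```

```text
t29.83 pos [0.6657 0.0628 0.3598] rot [-1.571e+00  1.000e-03  1.496e+00] F [ 0.4 -0.3 -0.4] w0.0684
shift cm [ 0.3  11.63  0.39] rotvec [-0.    -0.008 -0.001]
```

View pics/side20.png

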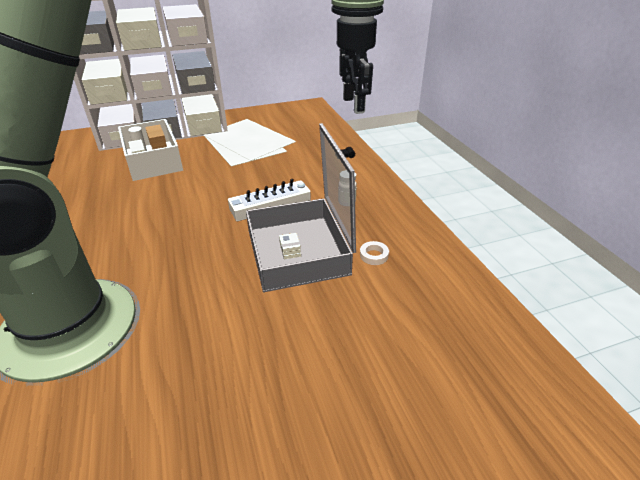

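View pics/top20.png

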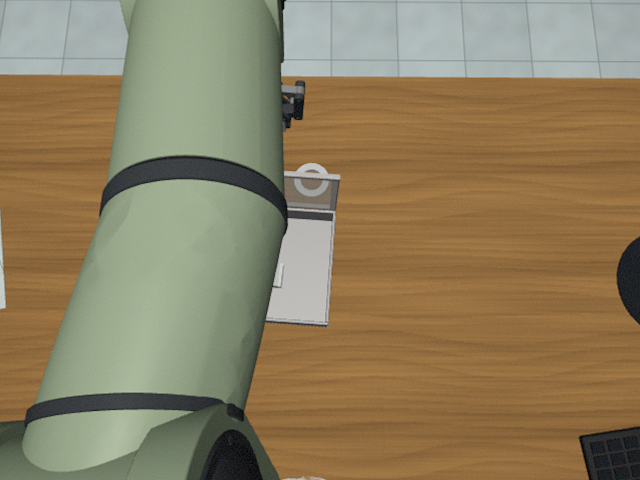

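arm_command([
  {"rx":0,"ry":0,"rz":0,"x":0.3,"y":3,"z":0.3,"gripper":0.6},
  {"rx":0,"ry":0,"rz":0,"x":0.3,"y":6,"z":0.3,"gripper":0.6},
  {"rx":0,"ry":0,"rz":0,"x":0.3,"y":9,"z":0.3,"gripper":0.6},
  {"rx":0,"ry":0,"rz":0,"x":0.3,"y":11,"z":0.3,"gripper":0.6},
  {"rx":0,"ry":0,"rz":0,"x":0.3,"y":11.6,"z":0.3,"gripper":0.6},
])

```text
clock: 30.25
position: [0.6617, 0.0658, 0.2407]
tool_rot: [-1.567, 0.001, 1.496]
force: [-0.7, -0.4, 0.8]
grip_width: 0.0685
```

arm_command([
  {"rx":0,"ry":0,"rz":0,"x":0,"y":0,"z":0,"gripper":0.6},
  {"rx":0,"ry":0,"rz":0,"x":0,"y":0,"z":0,"gripper":0.6},
  {"rx":0,"ry":0,"rz":0,"x":0,"y":0,"z":0,"gripper":0.2},
  {"rx":0,"ry":0,"rz":0,"x":0,"y":0,"z":0,"gripper":-0.2},
])

```text
clock: 30.58
position: [0.6636, 0.0669, 0.2453]
tool_rot: [-1.573, -0.0, 1.497]
force: [0.6, 0.1, 0.4]
grip_width: 0.0452
```

```bash
python3 - <<'E'
from h import *
st()
o=look('21')
im=o['side'][0]
cv2.imwrite('pics/crop21.png',cv2.resize(im[60:260,240:440,::-1],(600,600),interpolation=cv2.INTER_CUBIC))
E
```

```text
t30.58 pos [0.6636 0.0669 0.2453] rot [-1.573 -0.     1.497] F [0.6 0.1 0.4] w0.0452
```

View pics/crop21.png

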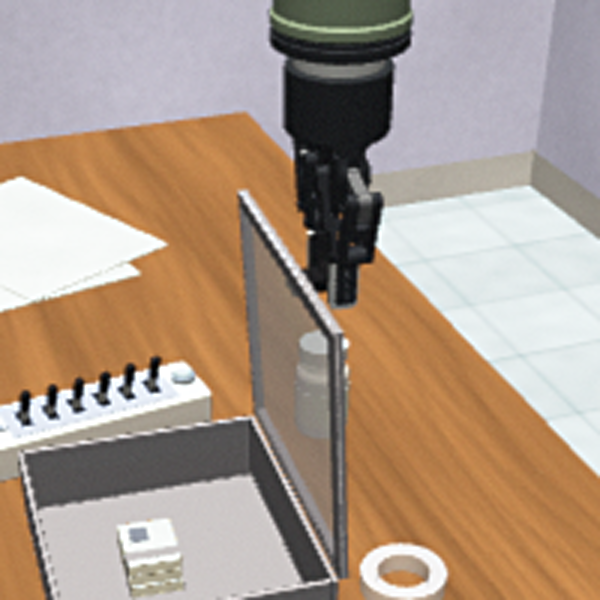

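Fingers straddle the grip. Close.

arm_command([
  {"rx":0,"ry":0,"rz":0,"x":0,"y":0,"z":0,"gripper":-1},
  {"rx":0,"ry":0,"rz":0,"x":0,"y":0,"z":0,"gripper":-1},
  {"rx":0,"ry":0,"rz":0,"x":0,"y":0,"z":0,"gripper":-1},
  {"rx":0,"ry":0,"rz":0,"x":0,"y":0,"z":0,"gripper":-1},
])

```text
clock: 31.02
position: [0.6635, 0.0655, 0.2449]
tool_rot: [-1.573, 0.001, 1.496]
force: [-0.3, -6.4, 7.6]
grip_width: 0.025
```

```bash
python3 - <<'E'
from h import *
s=st(); R=Ro.from_euler('xyz',s['tool_rot'])
bx=np.array([np.cos(-.0663),np.sin(-.0663),0]); t0=1.51
f=lambda th: bx*(-.19*np.cos(th)+.038*np.sin(th))+np.array([0,0,.19*np.sin(th)+.038*np.cos(th)])
for i,th in enumerate(np.arange(1.51,-.01,-.1)): print('%.2f'%th,(R.inv().apply(f(th)-f(t0))*100).round(2), (R.inv().apply(f(th)-f(t0-.5*(i//5)))*100).round(2))
print((R.inv().apply(f(0)-f(t0))*100).round(2))
E
```

```text
t31.02 pos [0.6635 0.0655 0.2449] rot [-1.573e+00  1.000e-03  1.496e+00] F [-0.3 -6.4  7.6] w0.0250
1.51 [0. 0. 0.] [0. 0. 0.]
1.41 [-0.02 -0.17  1.93] [-0.02 -0.17  1.93]
1.31 [-0.03 -0.15  3.87] [-0.03 -0.15  3.87]
1.21 [-0.05  0.07  5.79] [-0.05  0.07  5.79]
1.11 [-0.07  0.47  7.68] [-0.07  0.47  7.68]
1.01 [-0.08  1.07  9.53] [-0.  0.  0.]
0.91 [-0.09  1.84 11.3 ] [-0.01  0.78  1.77]
0.81 [-0.11  2.79 12.99] [-0.03  1.72  3.46]
0.71 [-0.12  3.9  14.58] [-0.04  2.84  5.05]
0.61 [-0.13  5.17 16.04] [-0.05  4.1   6.52]
0.51 [-0.14  6.57 17.38] [-0.  0.  0.]
0.41 [-0.15  8.11 18.56] [-0.01  1.53  1.19]
0.31 [-0.15  9.75 19.59] [-0.01  3.17  2.21]
0.21 [-0.16 11.48 20.45] [-0.02  4.91  3.07]
0.11 [-0.16 13.3  21.13] [-0.02  6.72  3.75]
0.01 [-0.16 15.17 21.63] [-0.  0.  0.]
[-0.16 15.36 21.66]
```

arm_command([
  {"rx":0,"ry":0,"rz":0,"x":0,"y":-0.1,"z":1,"gripper":-1},
  {"rx":0,"ry":0,"rz":0,"x":0,"y":-0.17,"z":2.4,"gripper":-1},
  {"rx":0,"ry":0,"rz":0,"x":0,"y":-0.15,"z":3.9,"gripper":-1},
  {"rx":0,"ry":0,"rz":0,"x":-0.05,"y":-0.02,"z":5.2,"gripper":-1},
  {"rx":0,"ry":0,"rz":0,"x":-0.06,"y":0.2,"z":6.5,"gripper":-1},
])

```text
clock: 31.43
position: [0.5985, 0.0698, 0.2429]
tool_rot: [-1.574, 0.001, 1.496]
force: [2.2, -7.1, 3.8]
grip_width: 0.0254
```

```bash
python3 - <<'E'
from h import *
s=st(); R=Ro.from_euler('xyz',s['tool_rot'])
bx=np.array([np.cos(-.0663),np.sin(-.0663),0])
H=np.array([.527,.075,.0685])+.1075*bx
p=s['position']-H; print('u,z rel hinge',p@bx,p[2])
E
```

```text
t31.43 pos [0.5985 0.0698 0.2429] rot [-1.574e+00  1.000e-03  1.496e+00] F [ 2.2 -7.1  3.8] w0.0254
u,z rel hinge -0.03583428039706162 0.17442585400315397
```

arm_command([
  {"rx":0,"ry":0,"rz":0,"x":0,"y":0.37,"z":1.5,"gripper":-1},
  {"rx":0,"ry":0,"rz":0,"x":-0.03,"y":0.87,"z":3.0,"gripper":-1},
  {"rx":0,"ry":0,"rz":0,"x":-0.04,"y":1.47,"z":4.45,"gripper":-1},
  {"rx":0,"ry":0,"rz":0,"x":-0.05,"y":2.2,"z":5.8,"gripper":-1},
  {"rx":0,"ry":0,"rz":0,"x":-0.05,"y":3.0,"z":7.1,"gripper":-1},
])

```text
clock: 31.85
position: [0.5272, 0.0746, 0.2127]
tool_rot: [-1.573, 0.001, 1.496]
force: [1.0, -8.0, 4.6]
grip_width: 0.025
```

```bash
python3 - <<'E'
from h import *
s=st()
o=look('22')
R=Ro.from_euler('xyz',s['tool_rot'])
bx=np.array([np.cos(-.0663),np.sin(-.0663),0]); t0=1.51
f=lambda th: bx*(-.19*np.cos(th)+.038*np.sin(th))+np.array([0,0,.19*np.sin(th)+.038*np.cos(th)])
for th in np.arange(.79,-.01,-.03): print('%.2f'%th,(R.inv().apply(f(th)-f(t0))*100-[-.11,3.2,13.6]).round(2))
E
```

```text
t31.85 pos [0.5272 0.0746 0.2127] rot [-1.573e+00  1.000e-03  1.496e+00] F [ 1.  -8.   4.6] w0.0250
0.79 [-0.   -0.2  -0.28]
0.76 [-0.01  0.12  0.2 ]
0.73 [-0.01  0.47  0.67]
0.70 [-0.01  0.82  1.13]
0.67 [-0.02  1.19  1.58]
0.64 [-0.02  1.57  2.02]
0.61 [-0.03  1.96  2.44]
0.58 [-0.03  2.37  2.86]
0.55 [-0.03  2.79  3.26]
0.52 [-0.03  3.22  3.65]
0.49 [-0.04  3.67  4.03]
0.46 [-0.04  4.12  4.39]
0.43 [-0.04  4.59  4.74]
0.40 [-0.05  5.06  5.07]
0.37 [-0.05  5.54  5.4 ]
0.34 [-0.05  6.04  5.7 ]
0.31 [-0.05  6.54  5.99]
0.28 [-0.05  7.05  6.27]
0.25 [-0.06  7.57  6.53]
0.22 [-0.06  8.1   6.77]
0.19 [-0.06  8.64  7.  ]
0.16 [-0.06  9.18  7.21]
0.13 [-0.06  9.72  7.41]
0.10 [-0.06 10.28  7.59]
0.07 [-0.06 10.83  7.75]
0.04 [-0.07 11.4   7.9 ]
0.01 [-0.07 11.96  8.03]
```

View pics/side22.png

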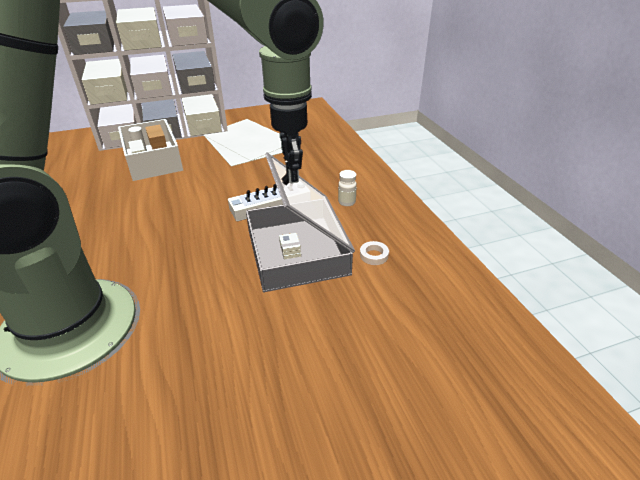

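arm_command([
  {"rx":0,"ry":0,"rz":0,"x":0,"y":0.8,"z":1.1,"gripper":-1},
  {"rx":0,"ry":0,"rz":0,"x":0,"y":1.55,"z":2.0,"gripper":-1},
  {"rx":0,"ry":0,"rz":0,"x":0,"y":2.35,"z":2.85,"gripper":-1},
  {"rx":0,"ry":0,"rz":0,"x":0,"y":3.2,"z":3.65,"gripper":-1},
  {"rx":0,"ry":0,"rz":0,"x":0,"y":4.1,"z":4.4,"gripper":-1},
])

```text
clock: 32.37
position: [0.4829, 0.0776, 0.171]
tool_rot: [-1.571, 0.001, 1.496]
force: [-2.3, -12.2, 5.0]
grip_width: 0.025
```

arm_command([
  {"rx":0,"ry":0,"rz":0,"x":0,"y":0.95,"z":0.7,"gripper":-1},
  {"rx":0,"ry":0,"rz":0,"x":0,"y":1.9,"z":1.3,"gripper":-1},
  {"rx":0,"ry":0,"rz":0,"x":0,"y":2.9,"z":1.9,"gripper":-1},
  {"rx":0,"ry":0,"rz":0,"x":0,"y":3.9,"z":2.35,"gripper":-1},
  {"rx":0,"ry":0,"rz":0,"x":0,"y":4.7,"z":2.7,"gripper":-1},
])

```text
clock: 32.78
position: [0.4555, 0.0795, 0.1234]
tool_rot: [-1.57, 0.002, 1.496]
force: [-5.1, -13.0, 4.1]
grip_width: 0.0254
```

```bash
python3 - <<'E'
from h import *
s=st()
E
```

```text
t32.78 pos [0.4555 0.0795 0.1234] rot [-1.57   0.002  1.496] F [ -5.1 -13.    4.1] w0.0254
```

arm_command([
  {"rx":0,"ry":0,"rz":0,"x":-0.05,"y":0.5,"z":0.2,"gripper":-1},
  {"rx":0,"ry":0,"rz":0,"x":-0.08,"y":0.9,"z":0.35,"gripper":-1},
  {"rx":0,"ry":0,"rz":0,"x":-0.1,"y":1.3,"z":0.47,"gripper":-1},
  {"rx":0,"ry":0,"rz":0,"x":-0.1,"y":1.65,"z":0.58,"gripper":-1},
  {"rx":0,"ry":0,"rz":0,"x":-0.1,"y":2.0,"z":0.68,"gripper":-1},
])

```text
clock: 33.2
position: [0.4488, 0.0798, 0.1037]
tool_rot: [-1.569, 0.001, 1.496]
force: [-5.4, -6.5, 4.6]
grip_width: 0.0252
```

arm_command([
  {"rx":0,"ry":0,"rz":0,"x":0,"y":0.3,"z":0.08,"gripper":-1},
  {"rx":0,"ry":0,"rz":0,"x":0,"y":0.5,"z":0.13,"gripper":-1},
  {"rx":0,"ry":0,"rz":0,"x":0,"y":0.7,"z":0.18,"gripper":-1},
  {"rx":0,"ry":0,"rz":0,"x":0,"y":0.9,"z":0.22,"gripper":-1},
])

```text
clock: 33.53
position: [0.4465, 0.08, 0.0948]
tool_rot: [-1.569, 0.001, 1.496]
force: [-8.3, -7.1, 4.3]
grip_width: 0.0248
```

```bash
python3 - <<'E'
from h import *
s=st()
o=look('23')
P=o['side'][1].reshape(-1,3);P=P[~np.isnan(P).any(1)]
bx=np.array([np.cos(-.0663),np.sin(-.0663)]); by=np.array([-bx[1],bx[0]])
u=(P[:,:2]-[.527,.075])@bx; v=(P[:,:2]-[.527,.075])@by
m=(abs(u)<.105)&(v<-.09)&(v>-.12)&(P[:,2]>.069)
print(np.polyfit(u[m],P[m,2],1), m.sum())
E
```

```text
t33.53 pos [0.4465 0.08   0.0948] rot [-1.569e+00  1.000e-03  1.496e+00] F [-8.3 -7.1  4.3] w0.0248
[-0.04841909  0.08013245] 741
```

View pics/side23.png

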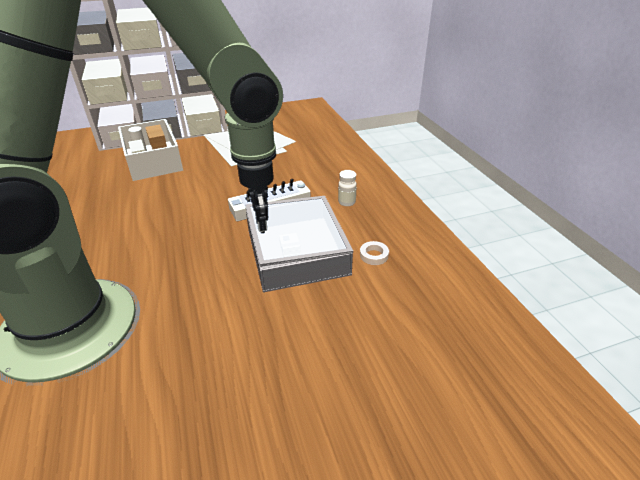

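arm_command([
  {"rx":0,"ry":0,"rz":0,"x":0,"y":0.15,"z":0,"gripper":-1},
  {"rx":0,"ry":0,"rz":0,"x":0,"y":0.3,"z":0.02,"gripper":-1},
  {"rx":0,"ry":0,"rz":0,"x":0,"y":0.45,"z":0.04,"gripper":-1},
  {"rx":0,"ry":0,"rz":0,"x":0,"y":0.6,"z":0.06,"gripper":-1},
])

```text
clock: 33.97
position: [0.4454, 0.08, 0.0887]
tool_rot: [-1.568, 0.001, 1.496]
force: [-11.2, -6.7, 4.7]
grip_width: 0.0252
```

arm_command([
  {"rx":0,"ry":0,"rz":0,"x":0,"y":0.08,"z":0.02,"gripper":-1},
  {"rx":0,"ry":0,"rz":0,"x":0,"y":0.16,"z":0.03,"gripper":-1},
  {"rx":0,"ry":0,"rz":0,"x":0,"y":0.24,"z":0.03,"gripper":-1},
  {"rx":0,"ry":0,"rz":0,"x":0,"y":0.24,"z":0.03,"gripper":-1},
])

```text
clock: 34.3
position: [0.4449, 0.0801, 0.0862]
tool_rot: [-1.568, 0.001, 1.496]
force: [-9.6, -6.1, 1.6]
grip_width: 0.0251
```

```bash
cat >> h.py <<'E'
def lidang(o):
    for n in o:
        P=o[n][1].reshape(-1,3);P=P[~np.isnan(P).any(1)]
        bx=np.array([np.cos(-.0663),np.sin(-.0663)]); by=np.array([-bx[1],bx[0]])
        u=(P[:,:2]-[.527,.075])@bx; v=(P[:,:2]-[.527,.075])@by
        m=(abs(u)<.105)&(v<-.09)&(v>-.12)&(P[:,2]>.069)&(P[:,2]<.1)
        if m.sum()>50: print(n,'lid slope,z0',np.polyfit(u[m],P[m,2],1).round(4), m.sum())
E
python3 - <<'E'
from h import *
s=st()
o=look('24'); lidang(o)
E
```

```text
t34.30 pos [0.4449 0.0801 0.0862] rot [-1.568e+00  1.000e-03  1.496e+00] F [-9.6 -6.1  1.6] w0.0251
side lid slope,z0 [-0.0034  0.0753] 726
top lid slope,z0 [-0.0027  0.0749] 1828
```

arm_command([
  {"rx":0,"ry":0,"rz":0,"x":0,"y":0.08,"z":0,"gripper":-1},
  {"rx":0,"ry":0,"rz":0,"x":0,"y":0.12,"z":0,"gripper":-1},
  {"rx":0,"ry":0,"rz":0,"x":0,"y":0.12,"z":0,"gripper":-1},
])

```text
clock: 34.65
position: [0.4449, 0.0801, 0.0855]
tool_rot: [-1.568, 0.001, 1.497]
force: [-14.2, -5.8, 16.6]
grip_width: 0.0256
```

```bash
python3 - <<'E'
from h import *
s=st()
o=look('25'); lidang(o)
b=cv2.imread('pics/side2.png')
E
```

```text
t34.65 pos [0.4449 0.0801 0.0855] rot [-1.568e+00  1.000e-03  1.497e+00] F [-14.2  -5.8  16.6] w0.0256
side lid slope,z0 [0.0001 0.0749] 748
top lid slope,z0 [0.0016 0.0747] 1824
```

arm_command([
  {"rx":0,"ry":0,"rz":0,"x":0,"y":0,"z":0.12,"gripper":-1},
  {"rx":0,"ry":0,"rz":0,"x":0,"y":0,"z":0.12,"gripper":0},
  {"rx":0,"ry":0,"rz":0,"x":0,"y":0,"z":0.12,"gripper":0.4},
  {"rx":0,"ry":0,"rz":0,"x":0,"y":0,"z":0.12,"gripper":0.4},
  {"rx":0,"ry":0,"rz":0,"x":0,"y":0,"z":0.12,"gripper":0.4},
])

```text
clock: 35.17
position: [0.4456, 0.0813, 0.0853]
tool_rot: [-1.571, -0.0, 1.497]
force: [0.8, -0.1, -0.8]
grip_width: 0.06
```

arm_command([
  {"rx":0,"ry":0,"rz":0,"x":0,"y":-2,"z":0,"gripper":0.4},
  {"rx":0,"ry":0,"rz":0,"x":0,"y":-5,"z":0,"gripper":0.4},
  {"rx":0,"ry":0,"rz":0,"x":0,"y":-8.5,"z":0,"gripper":0},
  {"rx":0,"ry":0,"rz":0,"x":2,"y":-10,"z":0,"gripper":-1},
  {"rx":0,"ry":0,"rz":0,"x":5,"y":-10,"z":0,"gripper":-1},
])

```text
clock: 35.58
position: [0.4507, 0.1301, 0.1887]
tool_rot: [-1.576, -0.002, 1.493]
force: [0.3, 0.1, 0.1]
grip_width: 0.0241
```

```bash
python3 - <<'E'
from h import *
s=st()
o=look('26'); lidang(o)
E
```

```text
t35.58 pos [0.4507 0.1301 0.1887] rot [-1.576 -0.002  1.493] F [0.3 0.1 0.1] w0.0241
side lid slope,z0 [-0.0003  0.075 ] 761
top lid slope,z0 [0.0009 0.0746] 1833
```

View pics/side26.png

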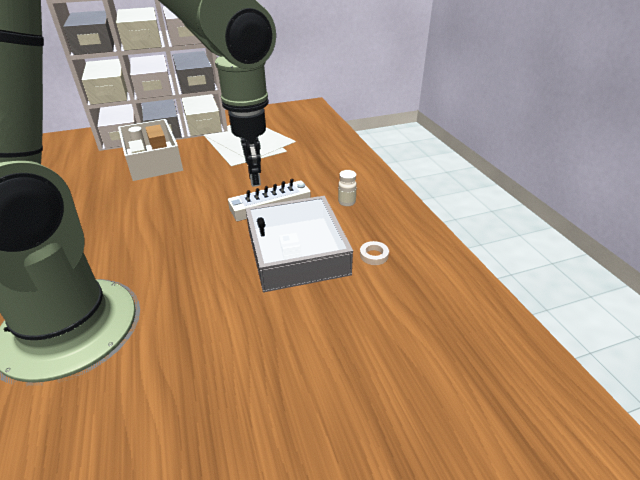

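```bash
python3 - <<'E'
from h import *
s=st()
plan([.5833,.2656,.14],[-np.pi/2,0,1.689])
o=look('27')
im=o['top'][0]; cv2.imwrite('pics/crop27.png',cv2.resize(im[200:345,110:190,::-1],None,fx=4,fy=4,interpolation=cv2.INTER_CUBIC))
E
```

```text
t35.68 pos [0.4496 0.1352 0.186 ] rot [-1.573 -0.002  1.501] F [-0.1 -0.8 -0.2] w0.0087
shift cm [ 13.93   4.66 -12.43] rotvec [ 0.002 -0.188  0.002]
```

View pics/crop27.png

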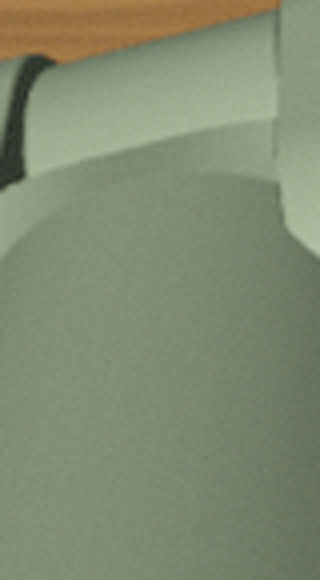

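arm_command([
  {"rx":0,"ry":-0.05,"rz":0,"x":3,"y":0.5,"z":-2.5,"gripper":-1},
  {"rx":0,"ry":-0.1,"rz":0,"x":6,"y":1,"z":-5,"gripper":-1},
  {"rx":0,"ry":-0.15,"rz":0,"x":9,"y":2,"z":-7.5,"gripper":-1},
  {"rx":0,"ry":-0.188,"rz":0,"x":12,"y":3.5,"z":-10,"gripper":-1},
  {"rx":0,"ry":-0.188,"rz":0,"x":13.9,"y":4.6,"z":-12.4,"gripper":-1},
])

```text
clock: 36.2
position: [0.5837, 0.2624, 0.1375]
tool_rot: [-1.57, -0.001, 1.689]
force: [-0.6, 0.9, 0.8]
grip_width: 0.0
```

arm_command([
  {"rx":0,"ry":0,"rz":0,"x":0,"y":0,"z":0,"gripper":-1},
  {"rx":0,"ry":0,"rz":0,"x":0,"y":0,"z":0,"gripper":-1},
  {"rx":0,"ry":0,"rz":0,"x":0,"y":0,"z":0,"gripper":-1},
])

```text
clock: 36.45
position: [0.5826, 0.2589, 0.1387]
tool_rot: [-1.57, 0.001, 1.684]
force: [-0.4, -1.0, -0.3]
grip_width: -0.0
```

```bash
python3 - <<'E'
from h import *
s=st()
plan([.5833,.2656,.058],[-np.pi/2,0,1.689])
o=look('28')
im=o['side'][0]; cv2.imwrite('pics/crop28.png',cv2.resize(im[110:230,210:330,::-1],(600,600),interpolation=cv2.INTER_CUBIC))
E
```

```text
t36.45 pos [0.5826 0.2589 0.1387] rot [-1.570e+00  1.000e-03  1.684e+00] F [-0.4 -1.  -0.3] w-0.0000
shift cm [ 0.67  8.07 -0.16] rotvec [-0.001 -0.005 -0.001]
```

View pics/crop28.png

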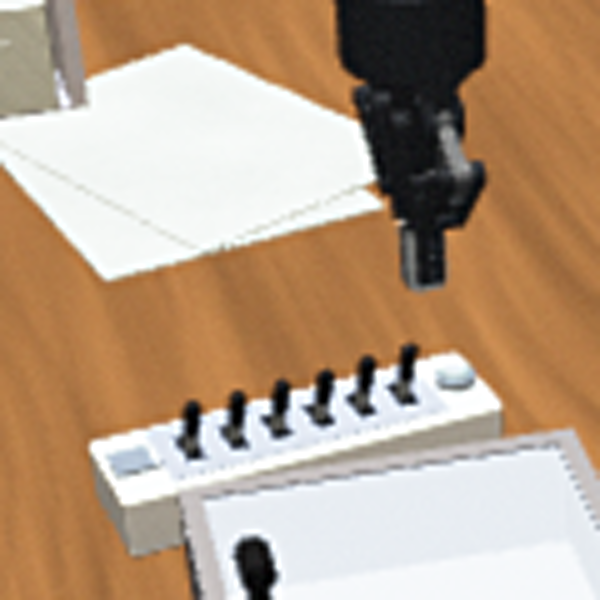

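arm_command([
  {"rx":0,"ry":0,"rz":0,"x":0,"y":3,"z":-0.15,"gripper":-1},
  {"rx":0,"ry":0,"rz":0,"x":0,"y":6,"z":-0.15,"gripper":-1},
  {"rx":0,"ry":0,"rz":0,"x":0,"y":7.5,"z":-0.15,"gripper":-1},
  {"rx":0,"ry":0,"rz":0,"x":0,"y":7.8,"z":-0.15,"gripper":-1},
  {"rx":0,"ry":0,"rz":0,"x":0,"y":7.8,"z":-0.15,"gripper":-1},
])

```text
clock: 36.97
position: [0.5841, 0.2599, 0.0613]
tool_rot: [-1.57, 0.0, 1.684]
force: [-0.5, 0.8, 0.9]
grip_width: -0.0006
```

arm_command([
  {"rx":0,"ry":0,"rz":0,"x":0.5,"y":0,"z":0,"gripper":-1},
  {"rx":0,"ry":0,"rz":0,"x":1,"y":0,"z":0,"gripper":-1},
  {"rx":0,"ry":0,"rz":0,"x":1.5,"y":0,"z":0,"gripper":-1},
  {"rx":0,"ry":0,"rz":0,"x":2,"y":0,"z":0,"gripper":-1},
  {"rx":0,"ry":0,"rz":0,"x":2.5,"y":0,"z":0,"gripper":-1},
])

```text
clock: 37.38
position: [0.5818, 0.2861, 0.0619]
tool_rot: [-1.572, -0.0, 1.685]
force: [0.3, -2.0, 2.3]
grip_width: 0.0002
```

```bash
cat >> h.py <<'E'
cx=np.array([-.118,.993]); cyv=np.array([-.993,-.118]); cc=np.array([.5135,.3026])
def tog(n,W):
    P=W.reshape(-1,3);P=P[~np.isnan(P).any(1)]
    a=(P[:,:2]-cc)@cx; b=(P[:,:2]-cc)@cyv
    for k in range(6):
        y=.065-.026*k
        m=(abs(b-y)<.009)&(abs(a)<.034)&(P[:,2]>.055)&(P[:,2]<.095)
        if m.sum()<4: print(n,'t%d'%(k+1),'hidden',m.sum());continue
        ang=np.arctan2(a[m],P[m,2]-.038)+.45
        t=P[m,2]>np.percentile(P[m,2],60)
        print(n,'t%d'%(k+1),m.sum(),'tip a %.4f z %.4f'%(a[m][t].mean(),P[m,2].max()),'ang med %.2f'%np.median(ang))
E
python3 - <<'E'
from h import *
s=st()
print('rel t6 pivot',(s['position'][:2]-cc)@cx,(s['position'][:2]-cc)@cyv+.065)
o=look('29')
for n in o: tog(n,o[n][1])
im=o['side'][0]; cv2.imwrite('pics/crop29.png',cv2.resize(im[110:230,210:330,::-1],(600,600),interpolation=cv2.INTER_CUBIC))
E
```

```text
t37.38 pos [0.5818 0.2861 0.0619] rot [-1.572 -0.     1.685] F [ 0.3 -2.   2.3] w0.0002
rel t6 pivot -0.024482935164564935 -0.0008709415624513633
side t1 23 tip a -0.0194 z 0.0823 ang med -0.02
side t2 25 tip a -0.0186 z 0.0812 ang med -0.04
side t3 25 tip a -0.0193 z 0.0812 ang med -0.05
side t4 25 tip a -0.0202 z 0.0818 ang med -0.09
side t5 25 tip a -0.0180 z 0.0823 ang med -0.01
side t6 16 tip a -0.0314 z 0.0926 ang med -0.26
top t1 36 tip a -0.0175 z 0.0816 ang med 0.08
top t2 38 tip a -0.0179 z 0.0836 ang med 0.06
top t3 38 tip a -0.0177 z 0.0817 ang med 0.06
top t4 41 tip a -0.0182 z 0.0827 ang med 0.05
top t5 39 tip a -0.0162 z 0.0836 ang med 0.11
top t6 21 tip a -0.0261 z 0.0898 ang med -0.14
```

View pics/crop29.png

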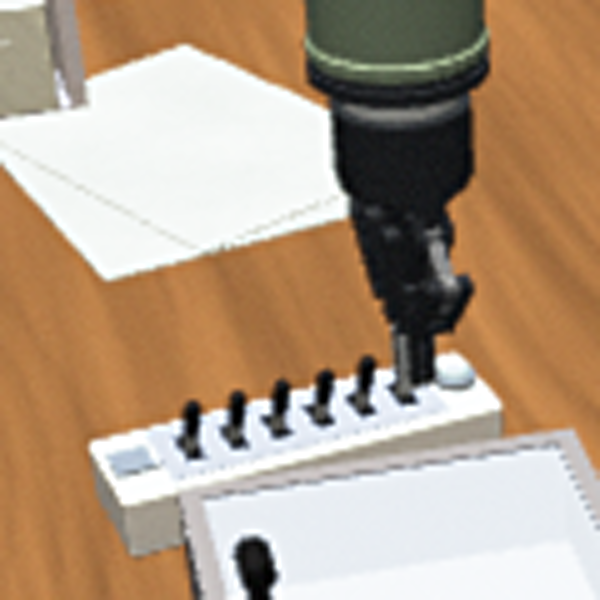

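arm_command([
  {"rx":0,"ry":0,"rz":0,"x":0.4,"y":0,"z":0,"gripper":-1},
  {"rx":0,"ry":0,"rz":0,"x":0.8,"y":0,"z":0,"gripper":-1},
  {"rx":0,"ry":0,"rz":0,"x":1.2,"y":0,"z":0,"gripper":-1},
  {"rx":0,"ry":0,"rz":0,"x":1.6,"y":0,"z":0,"gripper":-1},
])

```text
clock: 37.82
position: [0.5797, 0.3016, 0.0612]
tool_rot: [-1.571, 0.0, 1.685]
force: [0.8, -1.6, -0.9]
grip_width: -0.0001
```

arm_command([
  {"rx":0,"ry":0,"rz":0,"x":0.2,"y":0,"z":0,"gripper":-1},
  {"rx":0,"ry":0,"rz":0,"x":0.4,"y":0,"z":0,"gripper":-1},
  {"rx":0,"ry":0,"rz":0,"x":0.4,"y":0,"z":0,"gripper":-1},
])

```text
clock: 38.07
position: [0.5791, 0.3058, 0.061]
tool_rot: [-1.571, -0.0, 1.685]
force: [-0.5, -0.4, -0.4]
grip_width: 0.0002
```

```bash
python3 - <<'E'
from h import *
s=st()
print('rel t6 pivot',(s['position'][:2]-cc)@cx,(s['position'][:2]-cc)@cyv+.065)
o=look('30')
im=o['side'][0]; cv2.imwrite('pics/crop30.png',cv2.resize(im[110:230,210:330,::-1],(600,600),interpolation=cv2.INTER_CUBIC))
im=o['top'][0]; cv2.imwrite('pics/crop30t.png',cv2.resize(im[200:345,110:190,::-1],None,fx=4,fy=4,interpolation=cv2.INTER_CUBIC))
E
```

```text
t38.07 pos [0.5791 0.3058 0.061 ] rot [-1.571 -0.     1.685] F [-0.5 -0.4 -0.4] w0.0002
rel t6 pivot -0.00461327972931828 -0.0005176120227478737
```

View pics/crop30.png

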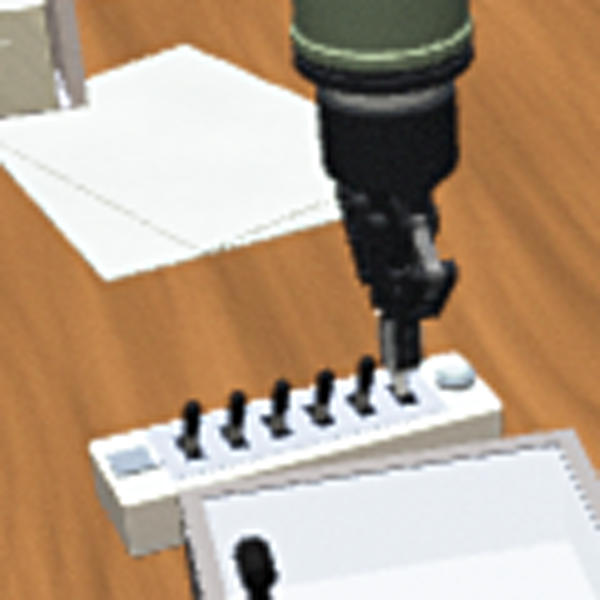

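View pics/crop30t.png

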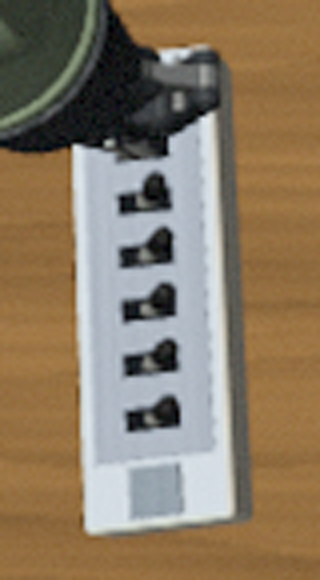

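Continue pushing in small steps until a stop force shows.

arm_command([
  {"rx":0,"ry":0,"rz":0,"x":0.2,"y":0,"z":0,"gripper":-1},
  {"rx":0,"ry":0,"rz":0,"x":0.4,"y":0,"z":0,"gripper":-1},
  {"rx":0,"ry":0,"rz":0,"x":0.4,"y":0,"z":0,"gripper":-1},
])

```text
clock: 38.42
position: [0.5789, 0.3091, 0.0611]
tool_rot: [-1.571, 0.001, 1.685]
force: [0.3, -2.8, 0.7]
grip_width: -0.0002
```

arm_command([
  {"rx":0,"ry":0,"rz":0,"x":0.15,"y":0,"z":0,"gripper":-1},
  {"rx":0,"ry":0,"rz":0,"x":0.2,"y":0,"z":0,"gripper":-1},
  {"rx":0,"ry":0,"rz":0,"x":0.2,"y":0,"z":0,"gripper":-1},
])

```text
clock: 38.67
position: [0.5789, 0.3095, 0.0611]
tool_rot: [-1.57, 0.002, 1.684]
force: [-0.1, -11.2, 1.4]
grip_width: -0.0
```

arm_command([
  {"rx":0,"ry":0,"rz":0,"x":-2,"y":0,"z":0,"gripper":-1},
  {"rx":0,"ry":0,"rz":0,"x":-5,"y":0,"z":0,"gripper":-1},
  {"rx":0,"ry":0,"rz":0,"x":-5,"y":0,"z":0.5,"gripper":-1},
  {"rx":0,"ry":0,"rz":0,"x":-5,"y":0,"z":2.6,"gripper":-1},
  {"rx":0,"ry":0,"rz":0,"x":-5,"y":0,"z":2.6,"gripper":-1},
])

```text
clock: 39.08
position: [0.5558, 0.2583, 0.0611]
tool_rot: [-1.569, -0.0, 1.685]
force: [-0.6, 1.5, 0.3]
grip_width: 0.0004
```

```bash
python3 - <<'E'
from h import *
o=look('31')
s=st()
print('rel t5 pivot',(s['position'][:2]-cc)@cx,(s['position'][:2]-cc)@cyv+.039)
for n in o: tog(n,o[n][1])
im=o['side'][0]; cv2.imwrite('pics/crop31.png',cv2.resize(im[110:230,210:330,::-1],(600,600),interpolation=cv2.INTER_CUBIC))
E
```

```text
t39.18 pos [0.5582 0.2592 0.0615] rot [-1.571e+00 -1.000e-03  1.685e+00] F [0.3 0.6 0.4] w-0.0001
rel t5 pivot -0.04839676025642148 -0.0003105130080050811
side t1 24 tip a -0.0185 z 0.0813 ang med -0.06
side t2 24 tip a -0.0200 z 0.0819 ang med -0.04
side t3 25 tip a -0.0204 z 0.0827 ang med -0.04
side t4 21 tip a -0.0201 z 0.0802 ang med -0.05
side t5 4 tip a -0.0122 z 0.0693 ang med 0.03
side t6 hidden 0
top t1 36 tip a -0.0169 z 0.0817 ang med 0.07
top t2 38 tip a -0.0181 z 0.0816 ang med 0.06
top t3 40 tip a -0.0166 z 0.0832 ang med 0.07
top t4 41 tip a -0.0179 z 0.0838 ang med 0.06
top t5 hidden 0
top t6 hidden 0
```

View pics/crop31.png

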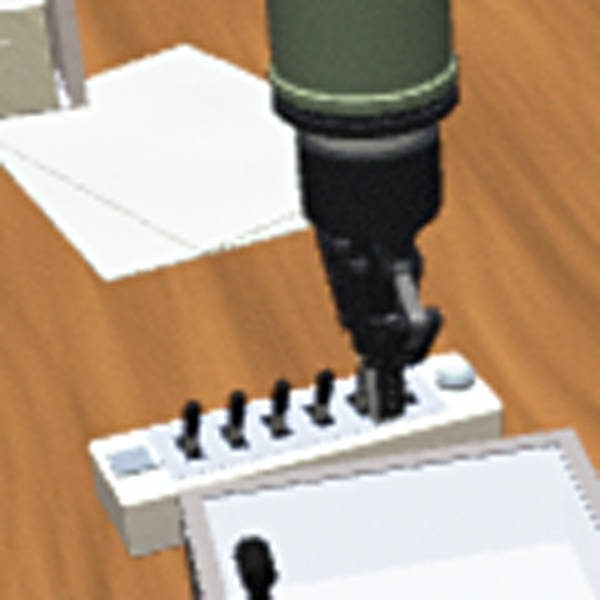

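arm_command([
  {"rx":0,"ry":0,"rz":0,"x":1,"y":0,"z":0,"gripper":-1},
  {"rx":0,"ry":0,"rz":0,"x":2,"y":0,"z":0,"gripper":-1},
  {"rx":0,"ry":0,"rz":0,"x":2.6,"y":0,"z":0,"gripper":-1},
  {"rx":0,"ry":0,"rz":0,"x":3.1,"y":0,"z":0,"gripper":-1},
  {"rx":0,"ry":0,"rz":0,"x":3.6,"y":0,"z":0,"gripper":-1},
])

```text
clock: 39.6
position: [0.5544, 0.2952, 0.0611]
tool_rot: [-1.571, 0.0, 1.686]
force: [0.8, -2.2, 1.9]
grip_width: -0.0001
```

arm_command([
  {"rx":0,"ry":0,"rz":0,"x":0.4,"y":0,"z":0,"gripper":-1},
  {"rx":0,"ry":0,"rz":0,"x":0.7,"y":0,"z":0,"gripper":-1},
  {"rx":0,"ry":0,"rz":0,"x":0.9,"y":0,"z":0,"gripper":-1},
  {"rx":0,"ry":0,"rz":0,"x":1.1,"y":0,"z":0,"gripper":-1},
  {"rx":0,"ry":0,"rz":0,"x":1.1,"y":0,"z":0,"gripper":-1},
])

```text
clock: 40.02
position: [0.553, 0.3056, 0.0611]
tool_rot: [-1.571, -0.0, 1.685]
force: [-0.1, -0.3, -0.0]
grip_width: -0.0
```

arm_command([
  {"rx":0,"ry":0,"rz":0,"x":0.1,"y":0,"z":0,"gripper":-1},
  {"rx":0,"ry":0,"rz":0,"x":0.2,"y":0,"z":0,"gripper":-1},
  {"rx":0,"ry":0,"rz":0,"x":0.2,"y":0,"z":0,"gripper":-1},
])

```text
clock: 40.27
position: [0.5531, 0.3062, 0.0611]
tool_rot: [-1.57, 0.001, 1.684]
force: [0.4, -6.1, 0.7]
grip_width: -0.0002
```

arm_command([
  {"rx":0,"ry":0,"rz":0,"x":0.1,"y":0,"z":0,"gripper":-1},
  {"rx":0,"ry":0,"rz":0,"x":0.1,"y":0,"z":0,"gripper":-1},
])

```text
clock: 40.43
position: [0.553, 0.3064, 0.061]
tool_rot: [-1.57, 0.002, 1.684]
force: [0.3, -8.9, 1.4]
grip_width: -0.0003
```

arm_command([
  {"rx":0,"ry":0,"rz":0,"x":-2,"y":0,"z":0,"gripper":-1},
  {"rx":0,"ry":0,"rz":0,"x":-5,"y":0,"z":0,"gripper":-1},
  {"rx":0,"ry":0,"rz":0,"x":-5,"y":0,"z":0.5,"gripper":-1},
  {"rx":0,"ry":0,"rz":0,"x":-5,"y":0,"z":2.6,"gripper":-1},
  {"rx":0,"ry":0,"rz":0,"x":-5,"y":0,"z":2.6,"gripper":-1},
])

```text
clock: 40.85
position: [0.5301, 0.2551, 0.0611]
tool_rot: [-1.569, -0.0, 1.685]
force: [-0.2, 1.3, -0.3]
grip_width: 0.0004
```

```bash
python3 - <<'E'
from h import *
o=look('32')
s=st()
print('rel t4 pivot',(s['position'][:2]-cc)@cx,(s['position'][:2]-cc)@cyv+.013)
for n in o: tog(n,o[n][1])
E
```

```text
t40.95 pos [0.5325 0.256  0.0615] rot [-1.571 -0.     1.685] F [ 0.4 -0.4  0.2] w0.0001
rel t4 pivot -0.04854572522217136 -0.0003413824645779849
side t1 23 tip a -0.0183 z 0.0814 ang med -0.04
side t2 25 tip a -0.0198 z 0.0804 ang med -0.06
side t3 25 tip a -0.0210 z 0.0823 ang med -0.07
side t4 hidden 0
side t5 hidden 0
side t6 14 tip a 0.0100 z 0.0696 ang med 0.74
top t1 35 tip a -0.0178 z 0.0826 ang med 0.08
top t2 39 tip a -0.0187 z 0.0821 ang med 0.06
top t3 39 tip a -0.0166 z 0.0817 ang med 0.05
top t4 hidden 0
top t5 hidden 0
top t6 hidden 0
```

arm_command([
  {"rx":0,"ry":0,"rz":0,"x":1,"y":0,"z":0,"gripper":-1},
  {"rx":0,"ry":0,"rz":0,"x":2,"y":0,"z":0,"gripper":-1},
  {"rx":0,"ry":0,"rz":0,"x":2.6,"y":0,"z":0,"gripper":-1},
  {"rx":0,"ry":0,"rz":0,"x":3.1,"y":0,"z":0,"gripper":-1},
  {"rx":0,"ry":0,"rz":0,"x":3.6,"y":0,"z":0,"gripper":-1},
])

```text
clock: 41.37
position: [0.5285, 0.2923, 0.0611]
tool_rot: [-1.571, 0.0, 1.686]
force: [0.1, -2.7, 1.6]
grip_width: -0.0002
```

arm_command([
  {"rx":0,"ry":0,"rz":0,"x":0.4,"y":0,"z":0,"gripper":-1},
  {"rx":0,"ry":0,"rz":0,"x":0.7,"y":0,"z":0,"gripper":-1},
  {"rx":0,"ry":0,"rz":0,"x":0.9,"y":0,"z":0,"gripper":-1},
  {"rx":0,"ry":0,"rz":0,"x":1.1,"y":0,"z":0,"gripper":-1},
  {"rx":0,"ry":0,"rz":0,"x":1.1,"y":0,"z":0,"gripper":-1},
])

```text
clock: 41.78
position: [0.5272, 0.3026, 0.0611]
tool_rot: [-1.571, -0.0, 1.685]
force: [-0.2, 0.5, 0.0]
grip_width: 0.0001
```

arm_command([
  {"rx":0,"ry":0,"rz":0,"x":0.1,"y":0,"z":0,"gripper":-1},
  {"rx":0,"ry":0,"rz":0,"x":0.25,"y":0,"z":0,"gripper":-1},
  {"rx":0,"ry":0,"rz":0,"x":0.25,"y":0,"z":0,"gripper":-1},
])

```text
clock: 42.03
position: [0.5272, 0.3032, 0.0611]
tool_rot: [-1.57, 0.002, 1.684]
force: [-0.1, -8.6, 1.0]
grip_width: 0.0001
```

Stop reached. Back off, raise, and move clear of the view.

arm_command([
  {"rx":0,"ry":0,"rz":0,"x":-2,"y":0,"z":0,"gripper":-1},
  {"rx":0,"ry":0,"rz":0,"x":-5,"y":0,"z":0,"gripper":-1},
  {"rx":0,"ry":0,"rz":0,"x":-5,"y":-3,"z":0,"gripper":-1},
  {"rx":0,"ry":0,"rz":0,"x":-5,"y":-7,"z":0,"gripper":-1},
  {"rx":0,"ry":0,"rz":0,"x":-5,"y":-11,"z":0,"gripper":-1},
])

```text
clock: 42.45
position: [0.5324, 0.2543, 0.1722]
tool_rot: [-1.569, 0.001, 1.684]
force: [0.4, 0.3, 1.0]
grip_width: 0.0001
```

arm_command([
  {"rx":0,"ry":0,"rz":0,"x":-4,"y":-2,"z":0,"gripper":-1},
  {"rx":0,"ry":0,"rz":0,"x":-8,"y":-4,"z":0,"gripper":-1},
  {"rx":0,"ry":0,"rz":0,"x":-12,"y":-6,"z":0,"gripper":-1},
  {"rx":0,"ry":0,"rz":0,"x":-16,"y":-6,"z":0,"gripper":-1},
  {"rx":0,"ry":0,"rz":0,"x":-20,"y":-6,"z":0,"gripper":-1},
])

```text
clock: 42.87
position: [0.5555, 0.0601, 0.2329]
tool_rot: [-1.574, -0.001, 1.686]
force: [1.2, 1.4, -0.4]
grip_width: -0.0002
```

arm_command([
  {"rx":0,"ry":0,"rz":0,"x":-4,"y":0,"z":0,"gripper":-1},
  {"rx":0,"ry":0,"rz":0,"x":-8,"y":0,"z":0,"gripper":-1},
  {"rx":0,"ry":0,"rz":0,"x":-12,"y":0,"z":0,"gripper":-1},
  {"rx":0,"ry":0,"rz":0,"x":-16,"y":0,"z":0,"gripper":-1},
  {"rx":0,"ry":0,"rz":0,"x":-20,"y":0,"z":0,"gripper":-1},
])

```text
clock: 43.28
position: [0.5777, -0.1391, 0.2314]
tool_rot: [-1.572, -0.0, 1.685]
force: [1.3, 1.4, -0.6]
grip_width: 0.0002
```

```bash
python3 - <<'E'
from h import *
o=look('33')
s=st(); lidang(o)
for n in o: tog(n,o[n][1])
im=o['side'][0]; a=cv2.resize(im[165:225,215:335,::-1],(780,390),interpolation=cv2.INTER_CUBIC);cv2.imwrite('pics/crop33.png',a)
for n in o:
  bot.grab_frame(n)
  for nm in ('bottle','tape'):
    for r in bot.masks_of(nm,n)[:1]:
        P=o[n][1][r['mask']];print(n,nm,r['p'],np.nanmedian(P,0).round(4))
E
```

```text
t43.38 pos [ 0.5772 -0.1445  0.2315] rot [-1.571  0.003  1.677] F [-0.4  1.2  0.3] w0.0001
side lid slope,z0 [0.0005 0.075 ] 732
top lid slope,z0 [0.0025 0.0746] 1649
side t1 23 tip a -0.0198 z 0.0821 ang med -0.06
side t2 25 tip a -0.0194 z 0.0813 ang med -0.05
side t3 25 tip a -0.0198 z 0.0801 ang med -0.03
side t4 36 tip a 0.0158 z 0.0801 ang med 0.81
side t5 34 tip a 0.0160 z 0.0821 ang med 0.83
side t6 33 tip a 0.0131 z 0.0821 ang med 0.80
top t1 36 tip a -0.0175 z 0.0853 ang med 0.08
top t2 38 tip a -0.0187 z 0.0826 ang med 0.06
top t3 38 tip a -0.0184 z 0.0826 ang med 0.06
top t4 70 tip a 0.0175 z 0.0818 ang med 0.82
top t5 68 tip a 0.0183 z 0.0843 ang med 0.84
top t6 70 tip a 0.0174 z 0.0822 ang med 0.84
side tape 0.84 [ 0.7057 -0.0112  0.0159]
top bottle 0.71 [0.7211 0.241  0.0837]
top tape 0.77 [ 0.7026 -0.0074  0.0187]
```

View pics/crop33.png

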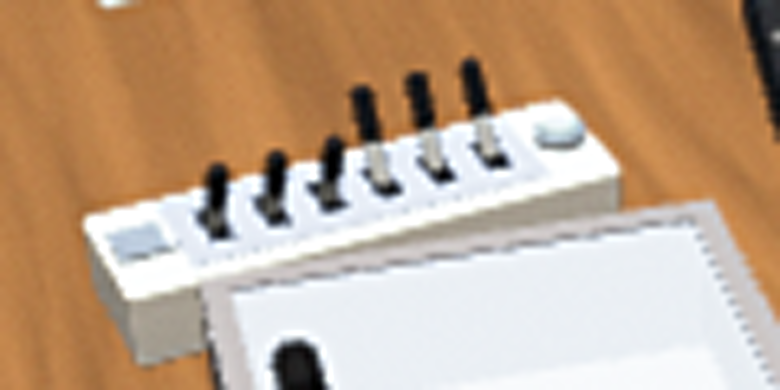

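View pics/top33.png

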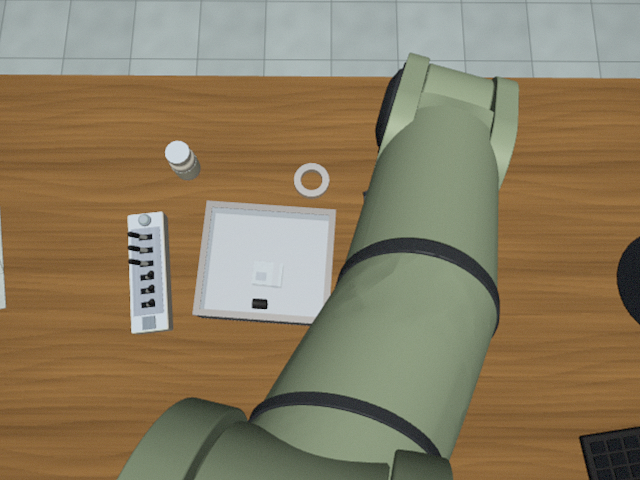

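Lid shut, t4–t6 fully on, t1–t3 off, bystanders unmoved.

arm_command([
  {"rx":0,"ry":0,"rz":0,"x":0,"y":0,"z":0,"gripper":-1},
  {"rx":0,"ry":0,"rz":0,"x":0,"y":0,"z":0,"gripper":-1},
  {"rx":0,"ry":0,"rz":0,"x":0,"y":0,"z":0,"gripper":-1},
  {"rx":0,"ry":0,"rz":0,"x":0,"y":0,"z":0,"gripper":-1},
])

```text
clock: 44.02
position: [0.5778, -0.137, 0.2311]
tool_rot: [-1.571, 0.0, 1.685]
force: [0.4, -0.3, -0.1]
grip_width: -0.0004
```

```bash
python3 - <<'E'
from h import *
print(bot.job_done()); st()
E
```

```text
the job is handed in; nothing more can be done
None
the job is handed in; nothing more can be done
```

The job is done and handed in at about 44 s. There were three cartons. I opened the lid, stacked all three flat in one pile, and lowered the lid until it met the rim. Then I switched on the three toggles from the lamp end: t6, t5 and t4.

What the last checks showed:
- **Lid:** its slope read within 0.003 rad of flat in both views, with its surface 75 mm up, so it is closed.
- **Toggles:** t4, t5 and t6 were each pushed to their stops. They read about 0.80–0.84, with the mirror-image reading bias of the off ones, so I take them as fully on. t1, t2 and t3 are still off.
- **Pile:** the cartons line up within about 1.5 mm. The two views differ by 1–2 mm and 1–2° on carton pose. I did not square the pile further.
- **Bystanders:** the top view put the jar less than 1 mm and the tape about 2 mm from where they started, within the calibration error. In the final side view the network did not find the jar, so its place rests on the top view alone.

One push was firmer than intended: while setting down the third carton, the fingers pressed with 36 N for a moment before I backed off.

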